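Pack spent scrubber cartridges and torque the transport box shut

ROBOT

A 7-joint arm with a two-finger parallel gripper is mounted at the origin on the work surface. World frame = base frame: x ahead of the robot, y to its left, z up, the work surface at z = 0. Lengths are in m, angles in rad, forces in N, time in s.
With the tool pointing down it reaches from about 0.4 to 0.9 m from the base axis. Payload 5.5 kg.
Tool frame: the origin (TCP) lies on the centre line of the jaws, within the pads' length; the fingertips stand env.finger_overhang ahead of it and the grasp point (between the pads) lies 2 mm behind it (env.finger_overhang is the distance from the TCP to the fingertips, in m); z points along the fingers, y is the direction in which the jaws open and shut (so a half turn about z gives the same grasp; the last joint's range is limited). The gripper opens to 85 mm and grips with 20 to 120 N. Pads are 22 mm wide; open, the fingers measure 114 mm over their backs; the gripper's body (76 mm by 85 mm) begins 54 mm behind the grasp point. The pads swing forward as they close: fully open they stand 13 mm farther back than shut.
Start: joints at [1.453, 0.501, -0.427, 1.55, 0.221, 1.138, -0.21], TCP at [0.242, -0.603, 0.248] pointing down, gripper open.
Joint ranges: [-2.88, 2.88], [-0.31, 2.03], [-1.54, 1.56], [0.2, 2.42], [-1.41, 4.55], [0.19, 2.02], [-2.57, 2.57]. Speed limits (rad/s): [2.57, 2.57, 3.14, 3.14, 3.14, 3.14, 3.14].

INTERFACE

Orientations are given as [roll, pitch, yaw] about the fixed x, y, z axes, in that order (R = Rz(yaw) Ry(pitch) Rx(roll)).
In Python, from plant import readout, imaging, workorder, models, env gives the robot as it stands.
- The arm moves only by the tool apply_moves, never from a script. Its argument "plan" is a list of rows, each an object of numbers: "x", "y", "z": the shift along the tool's x, y, z normalised to -1 to 1, where 1 is 40 mm; "rx", "ry", "rz": the turn, a rotation vector about the tool's x, y, z normalised to -1 to 1, where 1 is 8 degrees; "jaw": the closure, from 0 (fully open) to 1 (shut). A call has 1 to 20 rows; each row shifts and turns the commanded pose from where the row before left it, along the tool's axes as they then stand; what a row does not reach is not made up. A row lasts 1/10 s, in which the tool goes at most 50 mm and 8.59 degrees, less where a joint would pass 70% of its speed; a pose out of reach is approached as far as the arm can. A call with a number of a shift or a turn outside -1 to 1 is refused whole. A call with a gripper value outside its range is refused whole. The fingers move at their own pace and stop on an object; "force" is the grip in N (left out, the last holds). Time passes only in rows, so rows that do not move let the fingers close. It gives the time, the measured TCP pose, the force and the opening at its end, in the units of the state.
- readout.get_obs(): the state, without advancing time (a new reading comes with each control period).
- imaging.grab_frame(name): name is "side" or "top" or "wrist"; returns a dict with "image" (480x640x3 uint8, red, green, blue), "vertical_fov" (degrees; the focal length in pixels is half the picture's height over the tangent of half this angle, whatever the lens; pixels are square), "cx", "cy" (the principal point, pixels), "camera_from_world" (4x4, takes a point from world to camera coordinates). Camera axes: x right, y up, looking along -z (the intrinsics and any distortion apply to the point x, -y, -z); pixel columns grow to the right and rows downward; lengths in m; the calibration is good to about 2 mm. The wrist camera is an equidistant fisheye: a pixel r from the principal point sees the ray r / f radians off the axis. A picture is of the moment at which its call begins. There is no depth.
- workorder.sign_off(): hands the job in, once; it reports no verdict.
Trained networks look in a picture, given as the dict that the camera call returned (one of the last four; its "shot" number tells which), for a name from the list of things; names that differ only in an ending like _2 or _b are one class to them, and where a whole thing is asked for, a point or a joint stands for the part that bears it (a point fixed in the world has none). Each returns a list of dicts, best first, with "score" (0 to 1); they miss things now and then, are a little off and sometimes report something else, mostly with a low value. They report only what shows in the picture. A call takes as long as a camera call. They do not tell look-alikes from the thing itself.
- models.boxes_of(picture, thing): "point" ([x, y, z] in m, in the coordinates of the camera as it stood for that picture, good to about 4 mm: the middle of the surface that is visible of it).
The state is a dict: "time": time; "joint_positions": joint angles; "joint_vel": joint speeds; "joint_torque": joint torques, N m; "ee_pos": TCP position; "eef_rot": TCP orientation; "wrist_force": force on the tool from outside, world axes, zero at the start; "ft_torque": the same for the moment, N m; "finger_gap": opening from 0.0 (shut) to 1.0 (fully open).
Only numpy, scipy, OpenCV 4.12 (cv2) and the standard library are available. Lean on these libraries where they do the work, as an engineer would, in place of code of your own. Each camera call takes 0.05 s, during which the arm holds its last target.

TASK

Pack the analyser's spent scrubber cartridges for collection: push the ejector slide on the white bay to its end so that the cartridge held inside comes out, and put that one, and every cartridge standing on the grey mat, into the aluminium transport box. Then close the lid fully and turn the break-over torque wrench on the lid bolt clockwise (seen from above) until the bolt is home and the wrench breaks at its pivot; stop as soon as it does, do not force the handle on to the end of its travel. Leave the bottle, the jar and the slide box where they stand.

Things in the scene. Friction and masses are not known exactly. Their poses are not given: they have to be found in the camera images.
- cart1: spent scrubber cartridge, a rectangular aluminium can with grey plastic end caps and a dark grille on its upper side: 120 long (its x) x 36 wide (its y) x 56 high (its z), about 0.25 kg (0.18 to 0.33). Origin: centre of its underside. One of 2 to 4 that stand on the mat at the start (None: not there today).
- cart2: spent scrubber cartridge, a rectangular aluminium can with grey plastic end caps and a dark grille on its upper side: 120 long (its x) x 36 wide (its y) x 56 high (its z), about 0.25 kg (0.18 to 0.33). Origin: centre of its underside. One of 2 to 4 that stand on the mat at the start (None: not there today).
- cart3: spent scrubber cartridge, a rectangular aluminium can with grey plastic end caps and a dark grille on its upper side: 120 long (its x) x 36 wide (its y) x 56 high (its z), about 0.25 kg (0.18 to 0.33). Origin: centre of its underside. One of 2 to 4 that stand on the mat at the start (None: not there today).
- cart4: spent scrubber cartridge, a rectangular aluminium can with grey plastic end caps and a dark grille on its upper side: 120 long (its x) x 36 wide (its y) x 56 high (its z), about 0.25 kg (0.18 to 0.33). Origin: centre of its underside. One of 2 to 4 that stand on the mat at the start (None: not there today).
- held: spent scrubber cartridge, a rectangular aluminium can with grey plastic end caps and a dark grille on its upper side: 120 long (its x) x 36 wide (its y) x 56 high (its z), about 0.25 kg (0.18 to 0.33). Origin: centre of its underside. This one starts inside the tunnel of the bay, 3 mm behind its mouth, its x along the bay's x, out of the fingers' reach until ejected.
- box: open aluminium transport box, fixed to the bench: outside 160 (its x) x 350 (its y) x 95 high, walls and floor 5 thick, inside 150 x 340 x 90: room for five cartridges side by side, each with its length along the box's x. Origin: centre of its underside. The lid is hinged on its +x side, the lid bolt stands on a lug beyond its -y end.
- lid (a joint): lid hinge, rad: 0 closed, about 1.7 (leaning back a little) at the start. A stiff friction hinge (0.5 N m; the lid weighs 0.5 kg): the lid stays where it is left and has to be pushed all the way down. Lid panel 170 x 356, 6 thick.
- lid_hinge (a point): point on the lid's hinge axis (along the box's y), mid length, at the height of the box rim (95 above the bench), 84 from the box's centre towards the box's +x. Its frame turns with the lid and equals the box's when closed.
- lid_edge (a point): middle of the lid's free edge, on its outer (upper when closed) face, 171 from the hinge axis and 6 above the lid's underside.
- bolt (a joint): turn of the lid bolt, rad: grows clockwise seen from above; 0 to 0.15 at the start (the clamping dog turned away from the lid), 1.3 home, with the dog over the lid, where it stops hard. It turns against steady friction, 0.35 N m, and stays where it is left.
- bolt_axis (a point): point on the bolt's vertical axis at the height of the wrench handle, 120 above the bench, 210 from the box's centre towards its -y. Its x axis points along the wrench head.
- wrench (a joint): breakaway pivot of the torque wrench, rad: 0 straight; it stays straight until the torque about the pivot passes 1.2 N m (about 10 N at the grip), then bends (grows clockwise, 0.8 N m/rad), end stop 0.6; it counts as tripped over 0.2 and as forced over 0.5. It springs straight when let go. The wrench stays on the bolt.
- wrench_grip (a point): middle of the round metal grip (22 diameter, 115 long, level, 120 above the bench), 170 from the bolt axis; the pivot lies 48 from the bolt axis, the handle ends 234 from it. At the start the wrench points along the box's +x, within 0.1 rad.
- bay: white scrubber bay, fixed to the bench: 170 (its x) x 78 x 75 high, with a tunnel 40 wide and 61 high that opens to its -x side, and a 3 mm steel floor plate that runs out 95 in front of the mouth. Origin: centre of the housing's underside, 85 from the mouth.
- ejector (a joint): travel of the ejector slide, m: 0 at rest, 0.085 fully pushed. Moves towards the bay's -x and pushes the held cartridge out ahead of it so that about 82 mm stand out; spring 1.8 N at rest to 5.6 N at the end, and it springs back when let go.
- ejector_knob (a point): centre of the black thumb block of the slide, 18 (along travel) x 32 x 26 high, on top of the bay (underside 79, top 105 above the bench, housing top 75).
- mat: grey spill mat, fixed, 360 (x) x 220 x 2 thick. Origin: centre of its underside.
- amber_bottle: bystander: small amber bottle, 60 diameter, 120 high. Origin: centre of its underside.
- jar: bystander: low glass jar with white cap, 64 diameter, 75 high. Origin: centre of its underside.
- slide_box: bystander: flat microscope-slide box with white lid, 92 x 172 x 36 high. Origin: centre of its underside.
Not all that is in view belongs to the job. What is shaped like the cart3 but green is not meant.

How it is judged:
By the outcome, as a careful person would: the job done as asked, in the order asked, and still so for the second after the job is handed in, with the robot touching nothing.
Of cart1, cart2, cart3, cart4 only 2 to 4 are there at a start; the rules pass over those that are not, and their reading is None.
At some moment in a run one of cart1, cart2, cart3, cart4 may be knocked a few centimetres aside while the robot is not near it.
Once in a run the grip may slacken for a moment while it holds something.
It also fails if it takes over 210 s, if anything falls off the work surface, if the arm or the gripper's body presses on something with over 40 N, if the wrist force passes 120 N, or if a joint passes its speed limit or range.

## Working session

There is one attempt and no reset: what is moved stays moved. The work goes in short steps, Python scripts to look and compute and a tool call to move; the robot and the scene stay as the last step left them, time stands still between calls to the robot, and variables do not carry over. Pictures are saved under pics/ and viewed, and the job is handed in when it is done.

Besides the shell and the picture viewer there is one more tool, called as name([rows], argument=value, ...), one row to a line, values as JSON. apply_moves: Moves the arm, as the interface text tells. Its arguments: {"type":"object","properties":{"plan":{"type":"array"},"force":{"type":"number"}},"required":["plan"]}

```bash
ls -la; mkdir -p pics
python3 - <<'E'
from plant import readout, imaging, workorder, models, env
import cv2,numpy as np
o=readout.get_obs()
for k,v in o.items(): print(k,np.round(v,4))
print(env.finger_overhang, [a for a in dir(env) if a[0]!='_'])
for n in ['side','top','wrist']:
    f=imaging.grab_frame(n); cv2.imwrite(f'pics/{n}0.png',f['image'][:,:,::-1])
    print(n,f['vertical_fov'],f['cx'],f['cy'],f['shot'],[k for k in f]);print(np.round(f['camera_from_world'],4))
E
```

```text
total 12
drwxr-xr-x  3 agent agent 4096 Dec  7 10:10 .
drwxr-xr-x 23 root  root  4096 Dec  7 10:10 ..
drwxr-xr-x  2 agent agent 4096 Dec  7 10:10 pics
time 0.0
joint_positions [ 1.4532  0.5019 -0.4268  1.5515  0.2208  1.1383 -0.2103]
joint_vel [ 0.0014  0.0016  0.0014 -0.0012 -0.0003 -0.0007  0.    ]
joint_torque [-8.00000e-04 -5.69526e+01 -5.81660e+00 -2.80942e+01  1.07000e-02
  1.19000e-02 -0.00000e+00]
ee_pos [ 0.2413 -0.6028  0.2472]
eef_rot [-3.1396e+00 -1.0000e-04  3.8080e-01]
wrist_force [ 0.0574 -0.7418 -0.3862]
ft_torque [0.0351 0.013  0.0168]
finger_gap 1.0017
0.017 ['IKError', 'finger_overhang']
side 50.73012965216239 314.5954463986316 240.10814493894827 1 ['image', 'vertical_fov', 'cx', 'cy', 'camera_from_world', 'shot']
[[ 0.705  -0.7091  0.0108 -0.3578]
 [ 0.3607  0.3717  0.8554 -0.2664]
 [-0.6106 -0.5992  0.5179 -0.816 ]
 [ 0.      0.      0.      1.    ]]
top 42.189728791414616 321.9316333555505 244.5996368284277 2 ['image', 'vertical_fov', 'cx', 'cy', 'camera_from_world', 'shot']
[[ 0.0174 -0.9997 -0.0179 -0.0051]
 [ 0.9958  0.0157  0.0902 -0.5216]
 [-0.0899 -0.0194  0.9958 -1.4902]
 [ 0.      0.      0.      1.    ]]
wrist 65.70646984690485 323.79937658884313 239.0103176641608 3 ['image', 'vertical_fov', 'cx', 'cy', 'camera_from_world', 'shot']
[[ 0.3718 -0.9283 -0.0015 -0.6483]
 [ 0.8876  0.356  -0.2923  0.039 ]
 [ 0.2719  0.1074  0.9563 -0.3787]
 [ 0.      0.      0.      1.    ]]
```

View pics/top0.png

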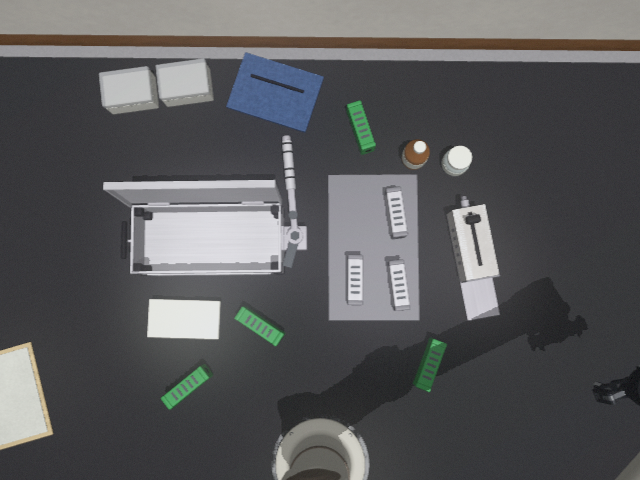

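View pics/side0.png

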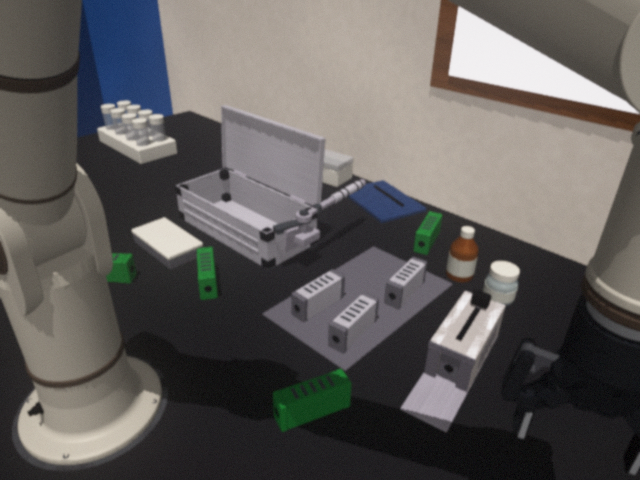

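View pics/wrist0.png

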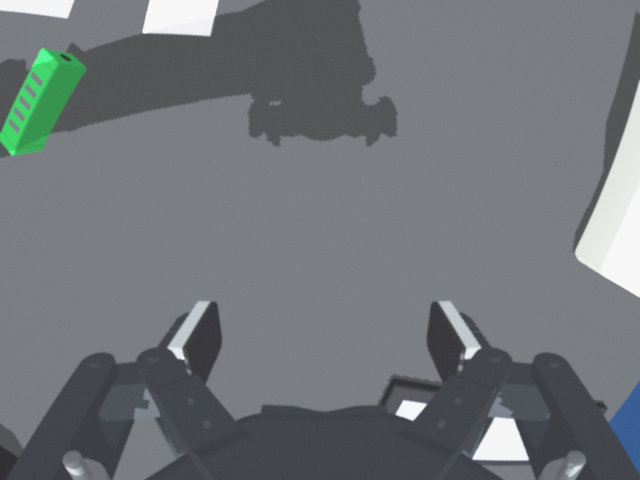

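```bash
cat > h.py <<'E'
from plant import readout, imaging, workorder, models, env
import cv2,numpy as np
def K(f):
    F=240/np.tan(np.radians(f['vertical_fov']/2)); return np.array([[F,0,f['cx']],[0,F,f['cy']],[0,0,1]])
D=np.diag([1.,-1,-1])
def proj(f,P):
    P=np.atleast_2d(P);M=f['camera_from_world'];c=(P@M[:3,:3].T+M[:3,3])@D
    q=c@K(f).T; return q[:,:2]/q[:,2:]
def pix2w(f,uv,z):
    uv=np.atleast_2d(uv).astype(float);M=f['camera_from_world'];R=M[:3,:3];t=M[:3,3];C=-R.T@t
    d=(np.c_[uv,np.ones(len(uv))]@np.linalg.inv(K(f)).T)@D@R
    return C+d*((z-C[2])/d[:,2])[:,None]
def ortho(f,z,x0,x1,y0,y1,s=1000):
    # up=+x,left=+y ; s px/m
    h=int((x1-x0)*s);w=int((y1-y0)*s)
    src=np.float32([[0,0],[w,0],[w,h],[0,h]])
    W=np.array([[x1,y1,z],[x1,y0,z],[x0,y0,z],[x0,y1,z]])
    H=cv2.getPerspectiveTransform(proj(f,W).astype(np.float32),src)
    return cv2.warpPerspective(f['image'][:,:,::-1].copy(),H,(w,h),flags=cv2.INTER_CUBIC)
def cam2w(f,p):
    M=f['camera_from_world'];return M[:3,:3].T@(np.array(p)-M[:3,3])
def find(f,n):
    return [(round(d['score'],2),np.round(cam2w(f,d['point']),3)) for d in models.boxes_of(f,n)]
def boxc(x,y,yaw,z0,z1,l=.12,w=.036):
    c,s=np.cos(yaw),np.sin(yaw)
    q=np.array([[a*l/2,b*w/2] for a,b in [(1,1),(1,-1),(-1,-1),(-1,1)]])@np.array([[c,s],[-s,c]])+[x,y]
    return np.r_[np.c_[q,np.full(4,z0)],np.c_[q,np.full(4,z1)]]
def sil(f,P,sh):
    m=np.zeros(sh,np.uint8);h=cv2.convexHull(proj(f,P).astype(np.float32));cv2.fillConvexPoly(m,np.round(h*16).astype(np.int32),255,cv2.LINE_AA,4);return m/255.
E
python3 - <<'E'
from h import *
f=imaging.grab_frame('top')
for n in ['cart1','held','box','lid','wrench','wrench_grip','bolt','bay','ejector','mat','amber_bottle','jar','slide_box']:
    print(n,find(f,n))
g=imaging.grab_frame('side')
for n in ['cart1','box','lid','wrench','ejector','bay']: print(n,find(g,n))
o=ortho(f,.058,.38,.70,-.28,.02,2000); cv2.imwrite('pics/oc.png',o)
o=ortho(f,.075,.33,.68,-.50,-.25,2000); cv2.imwrite('pics/ob.png',cv2.resize(o,None,fx=.8,fy=.8))
o=ortho(f,.095,.40,.78,.00,.48,1600); cv2.imwrite('pics/ox.png',o)
E
```

```text
cart1 [(0.92, array([ 0.439, -0.074,  0.057])), (0.9, array([0.183, 0.316, 0.055])), (0.9, array([ 0.805, -0.087,  0.052])), (0.68, array([ 0.597, -0.172,  0.063])), (0.68, array([0.619, 0.279, 0.203])), (0.64, array([ 0.425, -0.174,  0.06 ])), (0.57, array([ 0.243, -0.254,  0.059]))]
held [(0.4, array([ 0.525, -0.112,  0.007]))]
box [(0.74, array([0.558, 0.269, 0.032]))]
lid [(0.77, array([0.619, 0.281, 0.202]))]
wrench [(0.63, array([0.679, 0.083, 0.13 ]))]
wrench_grip [(0.7, array([ 0.427, -0.176,  0.059]))]
bolt [(0.96, array([0.606, 0.073, 0.12 ])), (0.35, array([ 0.574, -0.341,  0.101]))]
bay [(0.88, array([ 0.493, -0.358,  0.078])), (0.62, array([ 0.443, -0.074,  0.056]))]
ejector [(0.43, array([ 0.574, -0.342,  0.101])), (0.34, array([0.617, 0.279, 0.202]))]
mat [(0.72, array([ 0.527, -0.111,  0.006]))]
amber_bottle [(0.84, array([ 0.734, -0.211,  0.083])), (0.55, array([0.617, 0.282, 0.201]))]
jar [(0.65, array([ 0.726, -0.311,  0.077])), (0.6, array([ 0.594, -0.171,  0.062]))]
slide_box [(0.86, array([0.339, 0.333, 0.033]))]
cart1 [(0.91, array([ 0.576, -0.188,  0.044])), (0.8, array([0.311, 0.109, 0.057])), (0.8, array([ 0.231, -0.266,  0.049])), (0.75, array([ 0.424, -0.091,  0.042])), (0.7, array([ 0.511, -0.125,  0.003])), (0.68, array([0.197, 0.278, 0.033])), (0.64, array([ 0.779, -0.101,  0.045])), (0.59, array([ 0.411, -0.194,  0.046]))]
box [(0.95, array([0.602, 0.249, 0.094])), (0.22, array([0.567, 0.068, 0.122]))]
lid [(0.68, array([0.617, 0.259, 0.186]))]
wrench [(0.66, array([ 0.424, -0.093,  0.044])), (0.63, array([0.675, 0.073, 0.124]))]
ejector [(0.67, array([ 0.456, -0.376,  0.062])), (0.57, array([ 0.579, -0.348,  0.094]))]
bay [(0.72, array([ 0.452, -0.375,  0.061]))]
```

View pics/oc.png

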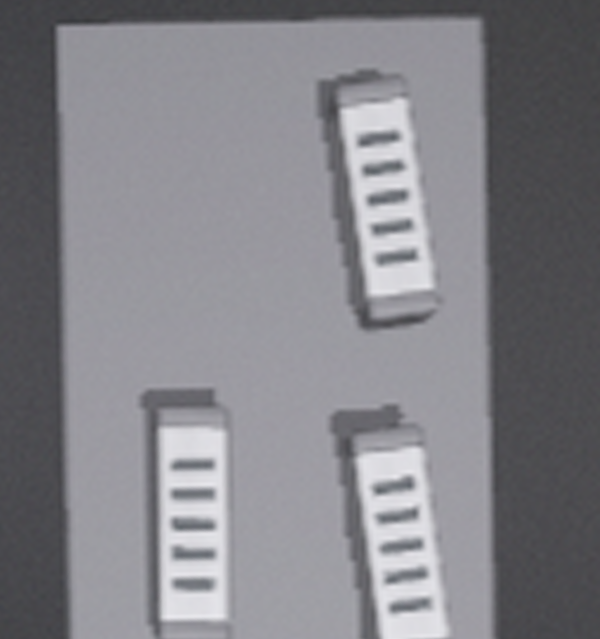

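View pics/ob.png

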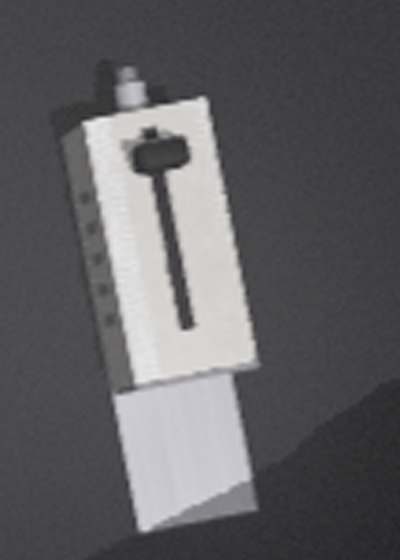

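View pics/ox.png

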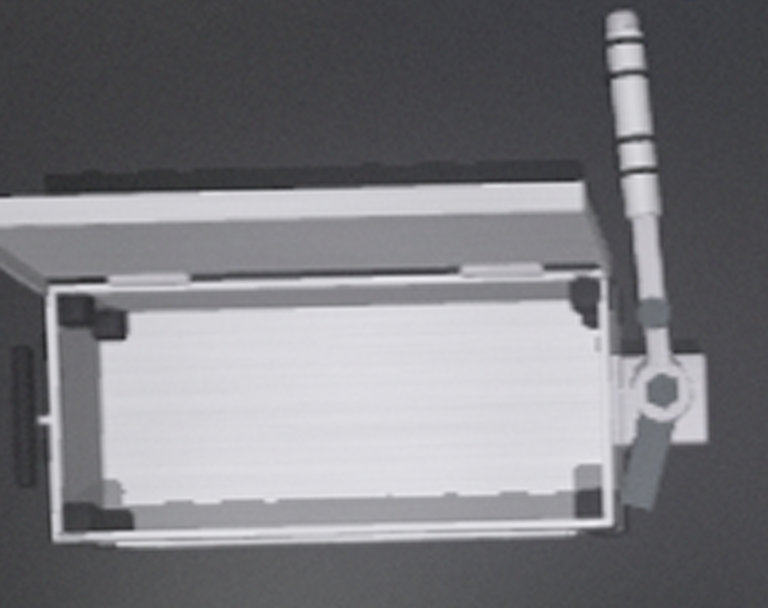

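```bash
cat >> h.py <<'E'
from scipy.spatial.transform import Rotation as Ro
def togo(x,y,z,yaw,o=None):
    o=o or readout.get_obs()
    R=Ro.from_euler('xyz',o['eef_rot']).as_matrix();G=Ro.from_euler('xyz',[np.pi,0,yaw]).as_matrix()
    d=R.T@(np.array([x,y,z])-o['ee_pos']);r=Ro.from_matrix(R.T@G).as_rotvec()
    d2=G.T@(np.array([x,y,z])-o['ee_pos'])
    print('t',round(o['time'],1),'pos',np.round(o['ee_pos'],4),'rpy',np.round(o['eef_rot'],3),'gap',round(o['finger_gap'],3),'F',np.round(o['wrist_force'],1))
    print(' units40: now-frame',np.round(d/.04,3),' goal-frame',np.round(d2/.04,3),' turn8deg',np.round(np.degrees(r)/8,2),'j',np.round(o['joint_positions'],2))
def bayp(a,b,c=(.528,-.356),w=.19):
    return c[0]+a*np.cos(w)-b*np.sin(w),c[1]+a*np.sin(w)+b*np.cos(w)
E
python3 - <<'E'
from h import *
f=imaging.grab_frame('top')
o=ortho(f,.105,.50,.64,-.42,-.27,4000); cv2.imwrite('pics/ok.png',o)
o=ortho(f,.12,.50,.80,-.0,.15,2000); cv2.imwrite('pics/ow.png',o)
E
```

```text
(no output)
```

View pics/ok.png

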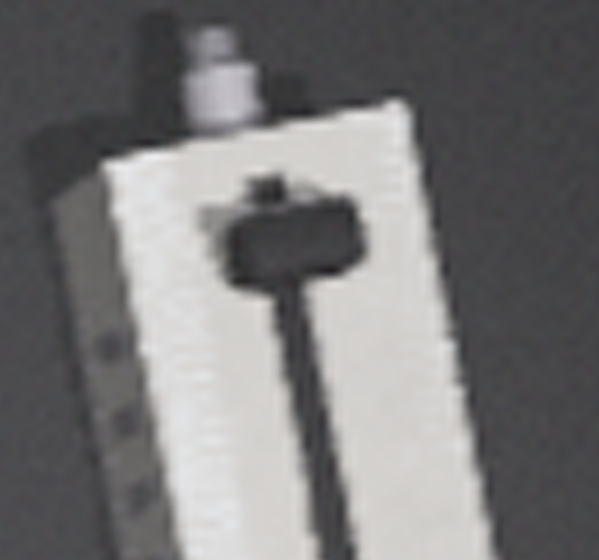

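View pics/ow.png

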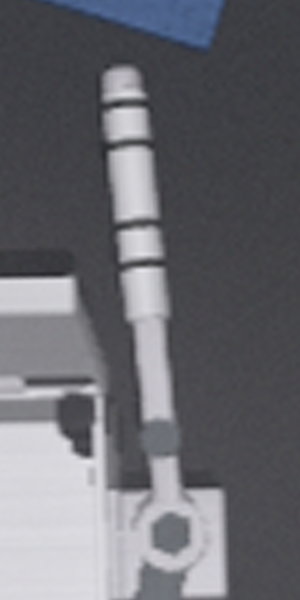

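Run:
```python
from h import *
x,y=bayp(.09,.002);print(x,y);togo(x,y,.2,.19)
```

```text
0.6160026633706014 -0.3370386909818804
t 1.2 pos [ 0.2416 -0.6034  0.2483] rpy [ 3.142 -0.     0.381] gap 0.999 F [-0.2 -0.6 -0.4]
 units40: now-frame [11.164 -2.703  1.209]  goal-frame [10.448 -4.772  1.208]  turn8deg [ 0.   -0.    1.37] j [ 1.45  0.5  -0.43  1.55  0.22  1.14 -0.21]
```

apply_moves([
  {"rz": 0.7,"jaw": 1},
  {"rz": 0.67,"jaw": 1},
  {"x": 0.85,"y": -0.4,"jaw": 1},
  {"x": 0.85,"y": -0.4,"jaw": 1},
  {"x": 0.85,"y": -0.4,"jaw": 1},
  {"x": 0.85,"y": -0.4,"jaw": 1},
  {"x": 0.85,"y": -0.4,"jaw": 1},
  {"x": 0.85,"y": -0.4,"jaw": 1},
  {"x": 0.85,"y": -0.4,"jaw": 1},
  {"x": 0.85,"y": -0.4,"jaw": 1},
  {"x": 0.85,"y": -0.4,"jaw": 1},
  {"x": 0.85,"y": -0.4,"jaw": 1},
  {"x": 0.85,"y": -0.4,"jaw": 1},
  {"x": 0.85,"y": -0.4,"jaw": 1},
  {"jaw": 1},
  {"jaw": 1},
  {"jaw": 1},
])

```text
validation failed for argument at $.pl...
```

Run:
```python
from h import *
x,y=bayp(.088,.002);togo(x,y,.103,.19)
f=imaging.grab_frame('wrist');cv2.imwrite('pics/w1.png',f['image'][:,:,::-1])
```

```text
t 1.2 pos [ 0.2416 -0.6034  0.2483] rpy [ 3.142 -0.     0.381] gap 0.999 F [-0.2 -0.6 -0.4]
 units40: now-frame [11.114 -2.713  3.634]  goal-frame [10.398 -4.772  3.633]  turn8deg [ 0.   -0.    1.37] j [ 1.45  0.5  -0.43  1.55  0.22  1.14 -0.21]
```

View pics/w1.png

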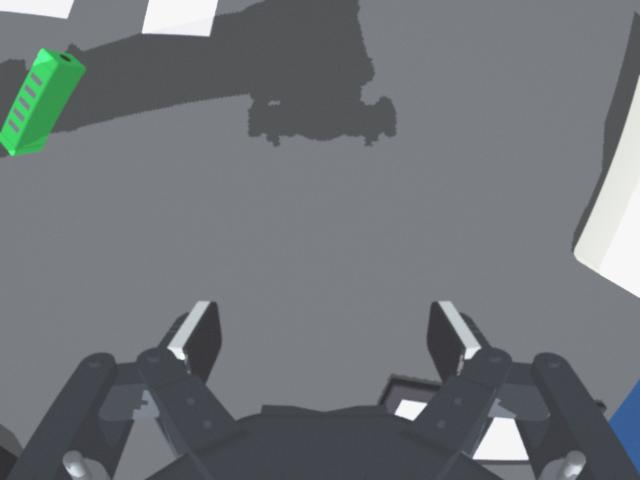

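apply_moves([
  {"x": 0,"y": 0,"z": 0,"rx": 0,"ry": 0,"rz": 0.7,"jaw": 1},
  {"x": 0,"y": 0,"z": 0,"rx": 0,"ry": 0,"rz": 0.67,"jaw": 1},
])

```text
time: 1.5
ee_pos: [0.2416, -0.6034, 0.2483]
eef_rot: [-3.142, -0.0, 0.186]
wrist_force: [-0.7, -0.5, -0.6]
finger_gap: 0.689
```

apply_moves([
  {"x": 0.87,"y": -0.4,"z": 0.1,"rx": 0,"ry": 0,"rz": 0,"jaw": 1},
  {"x": 0.87,"y": -0.4,"z": 0.1,"rx": 0,"ry": 0,"rz": 0,"jaw": 1},
  {"x": 0.87,"y": -0.4,"z": 0.1,"rx": 0,"ry": 0,"rz": 0,"jaw": 1},
  {"x": 0.87,"y": -0.4,"z": 0.1,"rx": 0,"ry": 0,"rz": 0,"jaw": 1},
  {"x": 0.87,"y": -0.4,"z": 0.1,"rx": 0,"ry": 0,"rz": 0,"jaw": 1},
  {"x": 0.87,"y": -0.4,"z": 0.1,"rx": 0,"ry": 0,"rz": 0,"jaw": 1},
  {"x": 0.87,"y": -0.4,"z": 0.1,"rx": 0,"ry": 0,"rz": 0,"jaw": 1},
  {"x": 0.87,"y": -0.4,"z": 0.1,"rx": 0,"ry": 0,"rz": 0,"jaw": 1},
  {"x": 0.87,"y": -0.4,"z": 0.1,"rx": 0,"ry": 0,"rz": 0,"jaw": 1},
  {"x": 0.87,"y": -0.4,"z": 0.1,"rx": 0,"ry": 0,"rz": 0,"jaw": 1},
  {"x": 0.87,"y": -0.4,"z": 0.1,"rx": 0,"ry": 0,"rz": 0,"jaw": 1},
  {"x": 0.87,"y": -0.4,"z": 0.1,"rx": 0,"ry": 0,"rz": 0,"jaw": 1},
  {"x": 0,"y": 0,"z": 0,"rx": 0,"ry": 0,"rz": 0,"jaw": 1},
  {"x": 0,"y": 0,"z": 0,"rx": 0,"ry": 0,"rz": 0,"jaw": 1},
  {"x": 0,"y": 0,"z": 0,"rx": 0,"ry": 0,"rz": 0,"jaw": 1},
])

```text
time: 3.0
ee_pos: [0.6146, -0.3375, 0.2001]
eef_rot: [3.141, 0.001, 0.188]
wrist_force: [0.2, -0.4, -0.2]
finger_gap: 0.001
```

Run:
```python
from h import *
x,y=bayp(.088,.002);togo(x,y,.103,.19)
f=imaging.grab_frame('wrist');cv2.imwrite('pics/w1.png',f['image'][:,:,::-1])
```

```text
t 3.0 pos [ 0.6146 -0.3375  0.2001] rpy [3.141e+00 1.000e-03 1.880e-01] gap 0.001 F [ 0.2 -0.4 -0.2]
 units40: now-frame [-0.012 -0.007  2.428]  goal-frame [-0.014 -0.006  2.428]  turn8deg [ 0.01  0.01 -0.01] j [ 0.76  0.64 -0.45  1.45  0.29  1.12 -1.13]
```

View pics/w1.png

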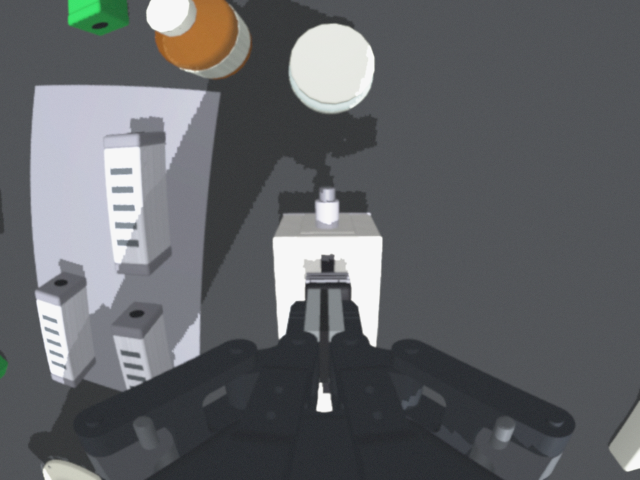

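apply_moves([
  {"x": 0,"y": 0,"z": 0.6,"rx": 0,"ry": 0,"rz": 0,"jaw": 1},
  {"x": 0,"y": 0,"z": 0.6,"rx": 0,"ry": 0,"rz": 0,"jaw": 1},
  {"x": 0,"y": 0,"z": 0.5,"rx": 0,"ry": 0,"rz": 0,"jaw": 1},
  {"x": 0,"y": 0,"z": 0.4,"rx": 0,"ry": 0,"rz": 0,"jaw": 1},
  {"x": 0,"y": 0,"z": 0.3,"rx": 0,"ry": 0,"rz": 0,"jaw": 1},
  {"x": 0,"y": 0,"z": 0,"rx": 0,"ry": 0,"rz": 0,"jaw": 1},
])

```text
time: 3.65
ee_pos: [0.614, -0.3364, 0.1024]
eef_rot: [-3.14, 0.003, 0.189]
wrist_force: [-0.3, 0.4, 0.2]
finger_gap: 0.002
```

Run:
```python
from h import *
x,y=bayp(-.02,.002);togo(x,y,.103,.19)
f=imaging.grab_frame('wrist');cv2.imwrite('pics/w2.png',f['image'][:,:,::-1])
f=imaging.grab_frame('side');cv2.imwrite('pics/s2.png',cv2.resize(f['image'][250:450,380:580,::-1],None,fx=3,fy=3))
```

```text
t 3.6 pos [ 0.614  -0.3364  0.1024] rpy [-3.14e+00  3.00e-03  1.89e-01] gap 0.002 F [-0.3  0.4  0.2]
 units40: now-frame [-2.703  0.028 -0.007]  goal-frame [-2.703  0.024 -0.014]  turn8deg [-0.01  0.02 -0.01] j [ 0.74  0.74 -0.42  1.51  0.34  0.96 -1.16]
```

View pics/s2.png

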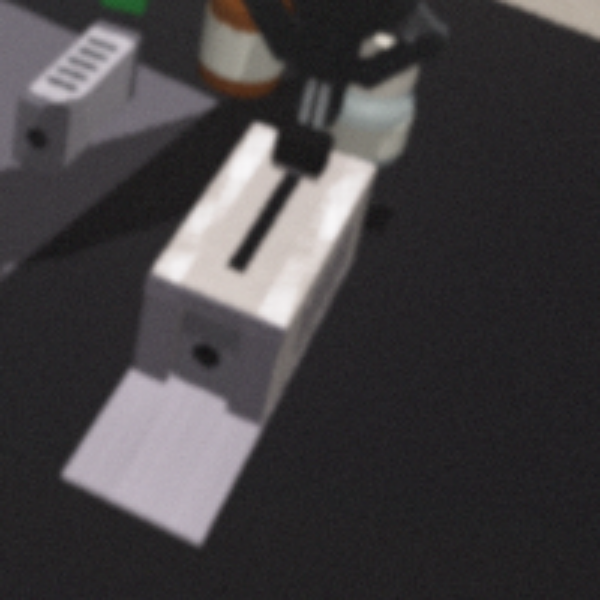

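apply_moves([
  {"x": -0.2,"y": 0,"z": 0,"rx": 0,"ry": 0,"rz": 0,"jaw": 1},
  {"x": -0.2,"y": 0,"z": 0,"rx": 0,"ry": 0,"rz": 0,"jaw": 1},
  {"x": -0.2,"y": 0,"z": 0,"rx": 0,"ry": 0,"rz": 0,"jaw": 1},
  {"x": -0.2,"y": 0,"z": 0,"rx": 0,"ry": 0,"rz": 0,"jaw": 1},
  {"x": -0.2,"y": 0,"z": 0,"rx": 0,"ry": 0,"rz": 0,"jaw": 1},
  {"x": -0.2,"y": 0,"z": 0,"rx": 0,"ry": 0,"rz": 0,"jaw": 1},
  {"x": -0.2,"y": 0,"z": 0,"rx": 0,"ry": 0,"rz": 0,"jaw": 1},
  {"x": -0.2,"y": 0,"z": 0,"rx": 0,"ry": 0,"rz": 0,"jaw": 1},
  {"x": -0.2,"y": 0,"z": 0,"rx": 0,"ry": 0,"rz": 0,"jaw": 1},
  {"x": -0.2,"y": 0,"z": 0,"rx": 0,"ry": 0,"rz": 0,"jaw": 1},
  {"x": -0.2,"y": 0,"z": 0,"rx": 0,"ry": 0,"rz": 0,"jaw": 1},
  {"x": -0.1,"y": 0,"z": 0,"rx": 0,"ry": 0,"rz": 0,"jaw": 1},
  {"x": 0,"y": 0,"z": 0,"rx": 0,"ry": 0,"rz": 0,"jaw": 1},
])

```text
time: 5.05
ee_pos: [0.5262, -0.3539, 0.1055]
eef_rot: [3.14, -0.003, 0.189]
wrist_force: [4.5, 0.6, 0.9]
finger_gap: -0.002
```

Run:
```python
from h import *
x,y=bayp(-.02,.002);togo(x,y,.103,.19)
f=imaging.grab_frame('side');cv2.imwrite('pics/s3.png',cv2.resize(f['image'][250:450,380:580,::-1],None,fx=3,fy=3))
```

```text
t 5.0 pos [ 0.5262 -0.3539  0.1055] rpy [ 3.14e+00 -3.00e-03  1.89e-01] gap -0.002 F [4.5 0.6 0.9]
 units40: now-frame [-0.465  0.01   0.061]  goal-frame [-0.465  0.01   0.062]  turn8deg [ 0.01 -0.02 -0.  ] j [ 0.86  0.64 -0.43  1.7   0.33  0.87 -1.09]
```

View pics/s3.png

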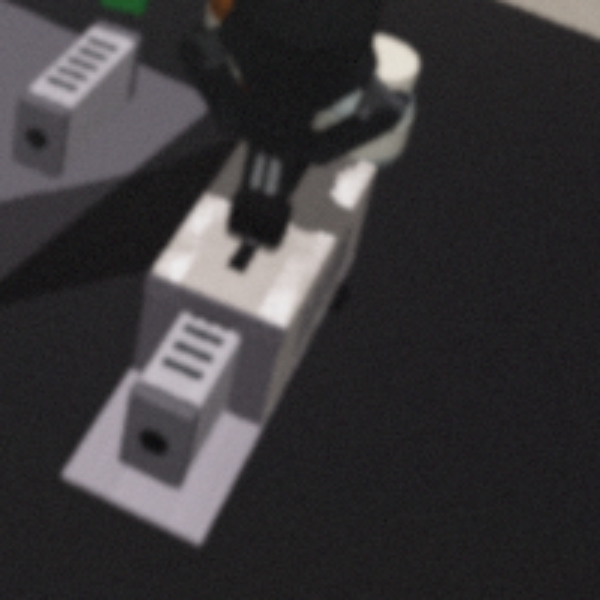

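apply_moves([
  {"x": -0.1,"y": 0,"z": 0.02,"rx": 0,"ry": 0,"rz": 0,"jaw": 1},
  {"x": -0.1,"y": 0,"z": 0.02,"rx": 0,"ry": 0,"rz": 0,"jaw": 1},
  {"x": -0.1,"y": 0,"z": 0.02,"rx": 0,"ry": 0,"rz": 0,"jaw": 1},
  {"x": 0,"y": 0,"z": 0,"rx": 0,"ry": 0,"rz": 0,"jaw": 1},
])

```text
time: 5.5
ee_pos: [0.5178, -0.3556, 0.105]
eef_rot: [3.138, -0.009, 0.191]
wrist_force: [8.3, 2.7, 6.0]
finger_gap: -0.003
```

apply_moves([
  {"x": -0.1,"y": 0,"z": 0,"rx": 0,"ry": 0,"rz": 0,"jaw": 1},
  {"x": 0,"y": 0,"z": 0,"rx": 0,"ry": 0,"rz": 0,"jaw": 1},
])

```text
time: 5.7
ee_pos: [0.5174, -0.3556, 0.1052]
eef_rot: [3.136, -0.015, 0.193]
wrist_force: [17.2, 1.6, -0.9]
finger_gap: -0.003
```

apply_moves([
  {"x": 0.3,"y": 0,"z": 0,"rx": 0,"ry": 0,"rz": 0,"jaw": 1},
  {"x": 0.5,"y": 0,"z": 0,"rx": 0,"ry": 0,"rz": 0,"jaw": 1},
  {"x": 0.6,"y": 0,"z": 0,"rx": 0,"ry": 0,"rz": 0,"jaw": 1},
  {"x": 0.6,"y": 0,"z": 0,"rx": 0,"ry": 0,"rz": 0,"jaw": 1},
  {"x": 0.6,"y": 0,"z": 0,"rx": 0,"ry": 0,"rz": 0,"jaw": 1},
  {"x": 0,"y": 0,"z": -0.5,"rx": 0,"ry": 0,"rz": 0,"jaw": 0.3},
  {"x": 0,"y": 0,"z": -1,"rx": 0,"ry": 0,"rz": 0,"jaw": 0.3},
  {"x": 0,"y": 0,"z": -1,"rx": 0,"ry": 0,"rz": 0,"jaw": 0.3},
  {"x": 0,"y": 0,"z": 0,"rx": 0,"ry": 0,"rz": 0,"jaw": 0.3},
])

```text
time: 6.6
ee_pos: [0.6137, -0.339, 0.2087]
eef_rot: [3.135, -0.006, 0.189]
wrist_force: [1.0, -0.3, 0.3]
finger_gap: 0.684
```

Run:
```python
from h import *
m=(-.085-.032)
x,y=bayp(m,.0);togo(x,y,.2,.19)
f=imaging.grab_frame('side');cv2.imwrite('pics/s4.png',cv2.resize(f['image'][250:450,380:580,::-1],None,fx=3,fy=3))
f=imaging.grab_frame('top');o=ortho(f,.059,.33,.55,-.46,-.28,3000);cv2.imwrite('pics/t4.png',o)
```

```text
t 6.6 pos [ 0.6137 -0.339   0.2087] rpy [ 3.135 -0.006  0.189] gap 0.684 F [ 1.  -0.3  0.3]
 units40: now-frame [-5.112  0.02   0.186]  goal-frame [-5.11   0.013  0.219]  turn8deg [ 0.05 -0.05 -0.01] j [ 0.76  0.63 -0.45  1.45  0.29  1.12 -1.12]
```

View pics/t4.png

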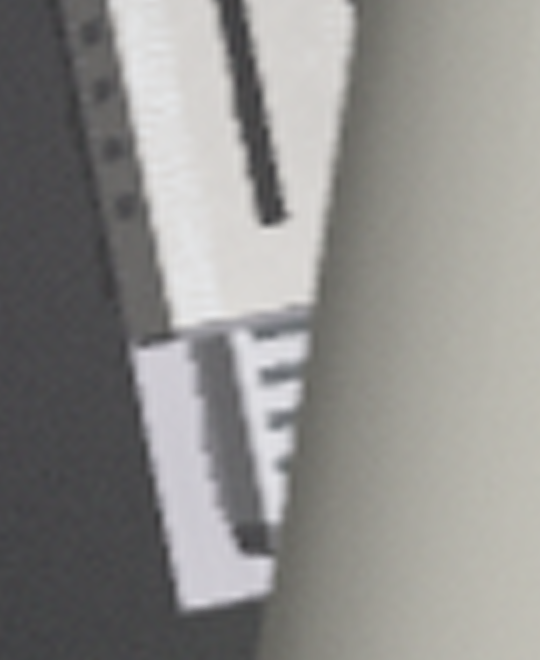

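View pics/s4.png

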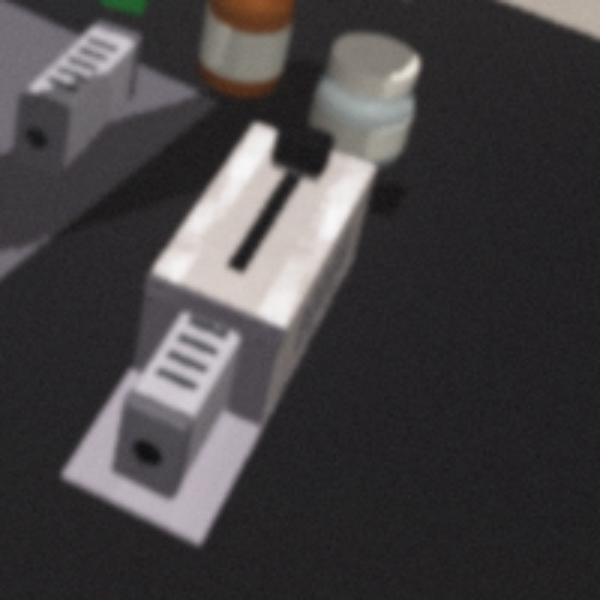

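apply_moves([
  {"x": -0.73,"y": 0,"z": 0,"rx": 0,"ry": 0,"rz": 0,"jaw": 0.2},
  {"x": -0.73,"y": 0,"z": 0,"rx": 0,"ry": 0,"rz": 0,"jaw": 0.2},
  {"x": -0.73,"y": 0,"z": 0,"rx": 0,"ry": 0,"rz": 0,"jaw": 0.2},
  {"x": -0.73,"y": 0,"z": 0,"rx": 0,"ry": 0,"rz": 0,"jaw": 0.2},
  {"x": -0.73,"y": 0,"z": 0,"rx": 0,"ry": 0,"rz": 0,"jaw": 0.2},
  {"x": -0.73,"y": 0,"z": 0,"rx": 0,"ry": 0,"rz": 0,"jaw": 0.2},
  {"x": -0.73,"y": 0,"z": 0,"rx": 0,"ry": 0,"rz": 0,"jaw": 0.2},
  {"x": 0,"y": 0,"z": 0,"rx": 0,"ry": 0,"rz": 0,"jaw": 0.2},
  {"x": 0,"y": 0,"z": 0,"rx": 0,"ry": 0,"rz": 0,"jaw": 0.2},
])

```text
time: 7.6
ee_pos: [0.4089, -0.3755, 0.2007]
eef_rot: [-3.14, 0.002, 0.187]
wrist_force: [1.0, -0.8, -0.0]
finger_gap: 0.802
```

Run:
```python
from h import *
m=(-.085-.034)
x,y=bayp(m,.0);togo(x,y,.045,.19)
f=imaging.grab_frame('wrist');cv2.imwrite('pics/w5.png',f['image'][:,:,::-1])
```

```text
t 7.6 pos [ 0.4089 -0.3755  0.2007] rpy [-3.14e+00  2.00e-03  1.87e-01] gap 0.802 F [ 1.  -0.8 -0. ]
 units40: now-frame [0.049 0.092 3.893]  goal-frame [0.041 0.085 3.893]  turn8deg [-0.01  0.01 -0.02] j [ 1.07  0.39 -0.47  1.83  0.21  0.97 -0.87]
```

View pics/w5.png

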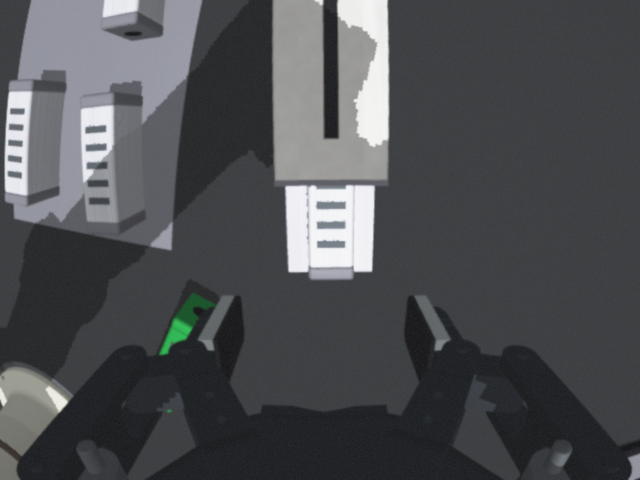

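apply_moves([
  {"x": 0.05,"y": 0.09,"z": 0.8,"rx": 0,"ry": 0,"rz": 0,"jaw": 0.2},
  {"x": 0,"y": 0,"z": 0.8,"rx": 0,"ry": 0,"rz": 0,"jaw": 0.2},
  {"x": 0,"y": 0,"z": 0.7,"rx": 0,"ry": 0,"rz": 0,"jaw": 0.2},
  {"x": 0,"y": 0,"z": 0.6,"rx": 0,"ry": 0,"rz": 0,"jaw": 0.2},
  {"x": 0,"y": 0,"z": 0.5,"rx": 0,"ry": 0,"rz": 0,"jaw": 0.2},
  {"x": 0,"y": 0,"z": 0.4,"rx": 0,"ry": 0,"rz": 0,"jaw": 0.2},
  {"x": 0,"y": 0,"z": 0,"rx": 0,"ry": 0,"rz": 0,"jaw": 0.2},
])

```text
time: 8.35
ee_pos: [0.413, -0.3766, 0.0474]
eef_rot: [-3.137, 0.002, 0.191]
wrist_force: [-0.6, -0.5, 0.1]
finger_gap: 0.8
```

apply_moves([
  {"x": 0,"y": 0,"z": 0,"rx": 0,"ry": 0,"rz": 0,"jaw": 1},
  {"x": 0,"y": 0,"z": 0,"rx": 0,"ry": 0,"rz": 0,"jaw": 1},
  {"x": 0,"y": 0,"z": 0,"rx": 0,"ry": 0,"rz": 0,"jaw": 1},
  {"x": 0,"y": 0,"z": 0,"rx": 0,"ry": 0,"rz": 0,"jaw": 1},
], force=50)

```text
time: 8.75
ee_pos: [0.4145, -0.3794, 0.0512]
eef_rot: [3.139, -0.002, 0.189]
wrist_force: [-0.4, -0.1, 4.4]
finger_gap: 0.411
```

apply_moves([
  {"x": -0.2,"y": 0,"z": 0,"rx": 0,"ry": 0,"rz": 0,"jaw": 1},
  {"x": -0.4,"y": 0,"z": 0,"rx": 0,"ry": 0,"rz": 0,"jaw": 1},
  {"x": -0.4,"y": 0,"z": 0,"rx": 0,"ry": 0,"rz": 0,"jaw": 1},
  {"x": -0.4,"y": 0,"z": 0,"rx": 0,"ry": 0,"rz": 0,"jaw": 1},
  {"x": 0,"y": 0,"z": 0,"rx": 0,"ry": 0,"rz": 0,"jaw": 1},
  {"x": 0,"y": 0,"z": -0.3,"rx": 0,"ry": 0,"rz": 0,"jaw": 1},
  {"x": 0,"y": 0,"z": -0.3,"rx": 0,"ry": 0,"rz": 0,"jaw": 1},
  {"x": 0,"y": 0,"z": 0,"rx": 0,"ry": 0,"rz": 0,"jaw": 1},
])

```text
time: 9.55
ee_pos: [0.3586, -0.3899, 0.0754]
eef_rot: [3.14, -0.001, 0.189]
wrist_force: [0.0, -1.2, -2.6]
finger_gap: 0.414
```

Run:
```python
from h import *
m=(-.085-.034)
x,y=bayp(m,.0);togo(x,y,.23,np.pi+.028)
f=imaging.grab_frame('side');cv2.imwrite('pics/s6.png',cv2.resize(f['image'][200:480,300:640,::-1],None,fx=2,fy=2))
f=imaging.grab_frame('wrist');cv2.imwrite('pics/w6.png',f['image'][:,:,::-1])
```

```text
t 9.6 pos [ 0.3586 -0.3899  0.0754] rpy [ 3.14e+00 -1.00e-03  1.89e-01] gap 0.414 F [ 0.  -1.2 -2.6]
 units40: now-frame [ 1.347 -0.026 -3.864]  goal-frame [-1.322  0.248 -3.864]  turn8deg [ 1.000e-02  2.000e-02 -2.135e+01] j [ 1.1   0.53 -0.41  1.98  0.32  0.69 -0.88]
```

View pics/s6.png

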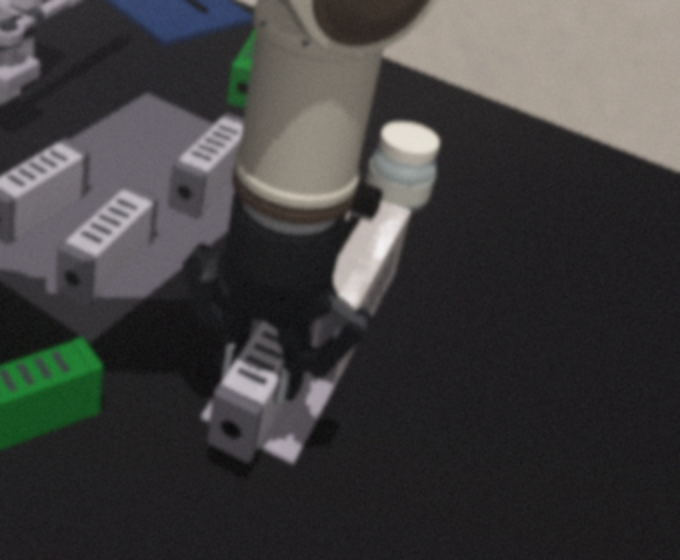

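View pics/w6.png

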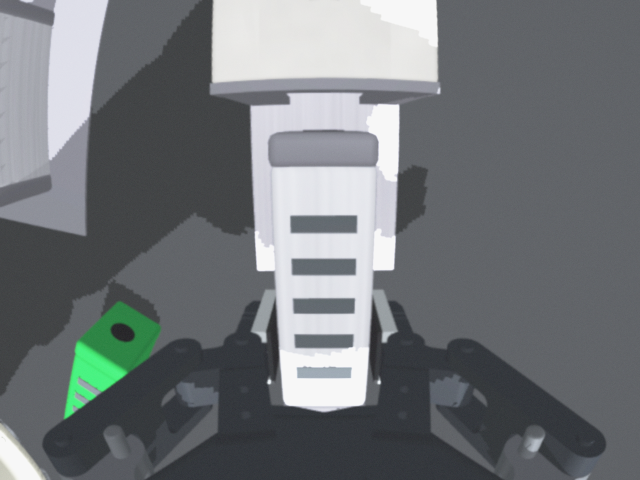

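apply_moves([
  {"x": 0,"y": 0,"z": -0.8,"rx": 0,"ry": 0,"rz": 0,"jaw": 1},
  {"x": 0,"y": 0,"z": -0.8,"rx": 0,"ry": 0,"rz": 0,"jaw": 1},
  {"x": 0,"y": 0,"z": -0.8,"rx": 0,"ry": 0,"rz": -1,"jaw": 1},
  {"x": 0,"y": 0,"z": -0.8,"rx": 0,"ry": 0,"rz": -1,"jaw": 1},
  {"x": 0,"y": 0,"z": 0,"rx": 0,"ry": 0,"rz": -1,"jaw": 1},
  {"x": 0,"y": 0,"z": 0,"rx": 0,"ry": 0,"rz": -1,"jaw": 1},
  {"x": 0,"y": 0,"z": 0,"rx": 0,"ry": 0,"rz": -1,"jaw": 1},
  {"x": 0,"y": 0,"z": 0,"rx": 0,"ry": 0,"rz": -1,"jaw": 1},
  {"x": 0,"y": 0,"z": 0,"rx": 0,"ry": 0,"rz": -1,"jaw": 1},
  {"x": 0,"y": 0,"z": 0,"rx": 0,"ry": 0,"rz": -1,"jaw": 1},
  {"x": 0,"y": 0,"z": 0,"rx": 0,"ry": 0,"rz": 0,"jaw": 1},
])

```text
time: 10.75
ee_pos: [0.358, -0.3887, 0.2011]
eef_rot: [-3.14, -0.001, 1.308]
wrist_force: [-0.2, 0.9, -3.3]
finger_gap: 0.417
```

```bash
cat >> h.py <<'E'
def boxp(a,b,c=(.526,.273),w=.028):
    return c[0]+a*np.cos(w)-b*np.sin(w),c[1]+a*np.sin(w)+b*np.cos(w)
E
python3 - <<'E'
from h import *
x,y=boxp(.012,.117);print(x,y);togo(x,y,.2,np.pi+.028)
E
```

```text
0.5347197243545402 0.39029009509409074
t 10.8 pos [ 0.358  -0.3887  0.2011] rpy [-3.140e+00 -1.000e-03  1.308e+00] gap 0.417 F [-0.2  0.9 -3.3]
 units40: now-frame [19.954 -0.795  0.053]  goal-frame [-4.962 19.344  0.028]  turn8deg [ 0.000e+00 -1.000e-02 -1.333e+01] j [ 1.36  0.4  -0.72  1.89  0.31  0.97  0.24]
```

apply_moves([
  {"x": 0.5,"y": 0,"z": 0,"rx": 0,"ry": 0,"rz": 0,"jaw": 1},
  {"x": 0.9,"y": 0,"z": 0,"rx": 0,"ry": 0,"rz": 0,"jaw": 1},
  {"x": 0.9,"y": 0,"z": 0,"rx": 0,"ry": 0,"rz": 0,"jaw": 1},
  {"x": 0.9,"y": 0,"z": 0,"rx": 0,"ry": 0,"rz": 0,"jaw": 1},
  {"x": 0.9,"y": 0,"z": 0,"rx": 0,"ry": 0,"rz": 0,"jaw": 1},
  {"x": 0.9,"y": 0,"z": 0,"rx": 0,"ry": 0,"rz": 0,"jaw": 1},
  {"x": 0.9,"y": 0,"z": 0,"rx": 0,"ry": 0,"rz": 0,"jaw": 1},
  {"x": 0.9,"y": 0,"z": 0,"rx": 0,"ry": 0,"rz": 0,"jaw": 1},
  {"x": 0.9,"y": 0,"z": 0,"rx": 0,"ry": 0,"rz": 0,"jaw": 1},
  {"x": 0.9,"y": 0,"z": 0,"rx": 0,"ry": 0,"rz": 0,"jaw": 1},
  {"x": 0.9,"y": 0,"z": 0,"rx": 0,"ry": 0,"rz": 0,"jaw": 1},
  {"x": 0.9,"y": 0,"z": 0,"rx": 0,"ry": 0,"rz": 0,"jaw": 1},
  {"x": 0.5,"y": 0,"z": 0,"rx": 0,"ry": 0,"rz": 0,"jaw": 1},
  {"x": 0,"y": 0,"z": 0,"rx": 0,"ry": 0,"rz": 0,"jaw": 1},
])

```text
time: 12.15
ee_pos: [0.4723, 0.0365, 0.2022]
eef_rot: [3.141, -0.002, 1.31]
wrist_force: [-0.1, -0.3, -3.8]
finger_gap: 0.409
```

apply_moves([
  {"x": 0,"y": 0,"z": 0,"rx": 0,"ry": 0,"rz": -1,"jaw": 1},
  {"x": 0,"y": 0,"z": 0,"rx": 0,"ry": 0,"rz": -1,"jaw": 1},
  {"x": 0,"y": 0,"z": 0,"rx": 0,"ry": 0,"rz": -1,"jaw": 1},
  {"x": 0,"y": 0,"z": 0,"rx": 0,"ry": 0,"rz": -1,"jaw": 1},
  {"x": 0,"y": 0,"z": 0,"rx": 0,"ry": 0,"rz": -1,"jaw": 1},
  {"x": 0,"y": 0,"z": 0,"rx": 0,"ry": 0,"rz": -1,"jaw": 1},
  {"x": 0,"y": 0,"z": 0,"rx": 0,"ry": 0,"rz": -1,"jaw": 1},
  {"x": 0,"y": 0,"z": 0,"rx": 0,"ry": 0,"rz": -1,"jaw": 1},
  {"x": 0,"y": 0,"z": 0,"rx": 0,"ry": 0,"rz": -1,"jaw": 1},
  {"x": 0,"y": 0,"z": 0,"rx": 0,"ry": 0,"rz": -1,"jaw": 1},
  {"x": 0,"y": 0,"z": 0,"rx": 0,"ry": 0,"rz": -1,"jaw": 1},
  {"x": 0,"y": 0,"z": 0,"rx": 0,"ry": 0,"rz": -1,"jaw": 1},
  {"x": 0,"y": 0,"z": 0,"rx": 0,"ry": 0,"rz": -1,"jaw": 1},
  {"x": 0,"y": 0,"z": 0,"rx": 0,"ry": 0,"rz": -0.3,"jaw": 1},
  {"x": 0,"y": 0,"z": 0,"rx": 0,"ry": 0,"rz": 0,"jaw": 1},
])

```text
time: 13.65
ee_pos: [0.4716, 0.0311, 0.2013]
eef_rot: [-3.141, -0.002, -3.122]
wrist_force: [0.2, 0.7, -3.6]
finger_gap: 0.409
```

Run:
```python
from h import *
x,y=boxp(.008,.117);print(x,y);togo(x,y,.2,np.pi+.028)
f=imaging.grab_frame('wrist');cv2.imwrite('pics/w7.png',f['image'][:,:,::-1])
```

```text
0.5307212922521002 0.39017810972818373
t 13.7 pos [0.4716 0.0311 0.2013] rpy [-3.141e+00 -2.000e-03 -3.122e+00] gap 0.409 F [ 0.2  0.7 -3.6]
 units40: now-frame [-1.65   8.947  0.027]  goal-frame [-1.728  8.933  0.033]  turn8deg [-0.   -0.01 -0.06] j [ 0.92  0.56 -1.33  2.01  0.63  1.08  0.89]
```

View pics/w7.png

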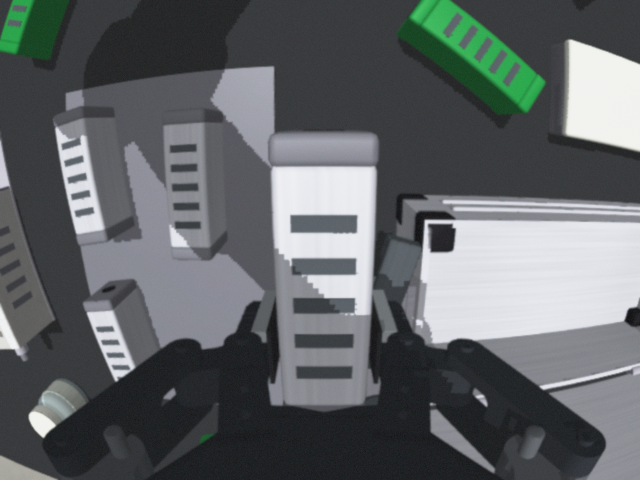

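apply_moves([
  {"x": -0.15,"y": 0.81,"z": 0,"rx": 0,"ry": 0,"rz": 0,"jaw": 1},
  {"x": -0.15,"y": 0.81,"z": 0,"rx": 0,"ry": 0,"rz": 0,"jaw": 1},
  {"x": -0.15,"y": 0.81,"z": 0,"rx": 0,"ry": 0,"rz": 0,"jaw": 1},
  {"x": -0.15,"y": 0.81,"z": 0,"rx": 0,"ry": 0,"rz": 0,"jaw": 1},
  {"x": -0.15,"y": 0.81,"z": 0,"rx": 0,"ry": 0,"rz": 0,"jaw": 1},
  {"x": -0.15,"y": 0.81,"z": 0,"rx": 0,"ry": 0,"rz": 0,"jaw": 1},
  {"x": -0.15,"y": 0.81,"z": 0,"rx": 0,"ry": 0,"rz": 0,"jaw": 1},
  {"x": -0.15,"y": 0.81,"z": 0,"rx": 0,"ry": 0,"rz": 0,"jaw": 1},
  {"x": -0.15,"y": 0.81,"z": 0,"rx": 0,"ry": 0,"rz": 0,"jaw": 1},
  {"x": -0.15,"y": 0.81,"z": 0,"rx": 0,"ry": 0,"rz": 0,"jaw": 1},
  {"x": -0.15,"y": 0.81,"z": 0,"rx": 0,"ry": 0,"rz": 0,"jaw": 1},
  {"x": 0,"y": 0,"z": 0,"rx": 0,"ry": 0,"rz": 0,"jaw": 1},
  {"x": 0,"y": 0,"z": 0,"rx": 0,"ry": 0,"rz": 0,"jaw": 1},
])

```text
time: 15.0
ee_pos: [0.5297, 0.3902, 0.2015]
eef_rot: [-3.141, -0.001, -3.12]
wrist_force: [-0.6, -1.1, -3.6]
finger_gap: 0.414
```

Run:
```python
from h import *
x,y=boxp(.008,.117);print(x,y);togo(x,y,.06,np.pi+.028)
f=imaging.grab_frame('wrist');cv2.imwrite('pics/w8.png',f['image'][:,:,::-1])
```

```text
0.5307212922521002 0.39017810972818373
t 15.0 pos [0.5297 0.3902 0.2015] rpy [-3.141e+00 -1.000e-03 -3.120e+00] gap 0.414 F [-0.6 -1.1 -3.6]
 units40: now-frame [-2.800e-02  1.000e-03  3.536e+00]  goal-frame [-2.600e-02 -1.000e-03  3.536e+00]  turn8deg [-0.01 -0.   -0.04] j [ 0.01  0.79 -1.08  1.56  0.72  1.24  0.4 ]
```

View pics/w8.png

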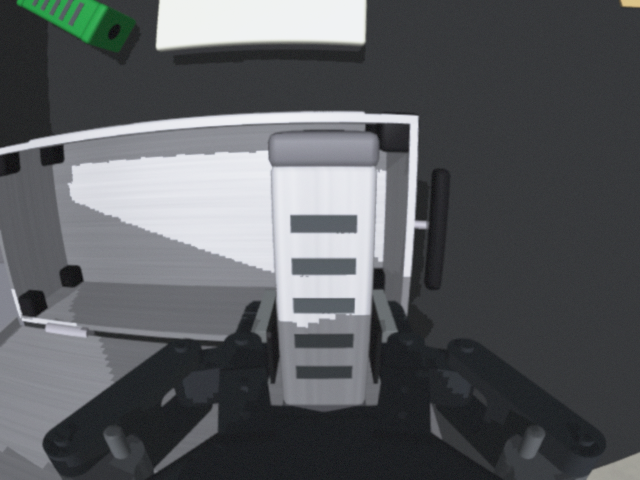

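apply_moves([
  {"x": 0,"y": -0.3,"z": 0.4,"rx": 0,"ry": 0,"rz": 0,"jaw": 1},
  {"x": 0,"y": 0,"z": 0.7,"rx": 0,"ry": 0,"rz": 0,"jaw": 1},
  {"x": 0,"y": 0,"z": 0.7,"rx": 0,"ry": 0,"rz": 0,"jaw": 1},
  {"x": 0,"y": 0,"z": 0.6,"rx": 0,"ry": 0,"rz": 0,"jaw": 1},
  {"x": 0,"y": 0,"z": 0.5,"rx": 0,"ry": 0,"rz": 0,"jaw": 1},
  {"x": 0,"y": 0,"z": 0.35,"rx": 0,"ry": 0,"rz": 0,"jaw": 1},
  {"x": 0,"y": 0,"z": 0.2,"rx": 0,"ry": 0,"rz": 0,"jaw": 1},
  {"x": 0,"y": 0,"z": 0,"rx": 0,"ry": 0,"rz": 0,"jaw": 1},
])

```text
time: 15.85
ee_pos: [0.5306, 0.3769, 0.0631]
eef_rot: [-3.141, -0.001, -3.12]
wrist_force: [0.3, -0.4, -2.6]
finger_gap: 0.411
```

apply_moves([
  {"x": 0,"y": 0,"z": 0.06,"rx": 0,"ry": 0,"rz": 0,"jaw": 1},
  {"x": 0,"y": 0,"z": 0.06,"rx": 0,"ry": 0,"rz": 0,"jaw": 1},
  {"x": 0,"y": 0,"z": 0,"rx": 0,"ry": 0,"rz": 0,"jaw": 1},
])

```text
time: 16.15
ee_pos: [0.531, 0.3777, 0.0596]
eef_rot: [3.141, 0.001, -3.12]
wrist_force: [0.2, -0.3, -3.6]
finger_gap: 0.41
```

Still carrying its weight (−3.6 N); keep lowering gently.

apply_moves([
  {"x": 0,"y": 0,"z": 0.06,"rx": 0,"ry": 0,"rz": 0,"jaw": 1},
  {"x": 0,"y": 0,"z": 0.06,"rx": 0,"ry": 0,"rz": 0,"jaw": 1},
  {"x": 0,"y": 0,"z": 0,"rx": 0,"ry": 0,"rz": 0,"jaw": 1},
])

```text
time: 16.45
ee_pos: [0.5307, 0.3772, 0.0539]
eef_rot: [-3.141, -0.0, -3.12]
wrist_force: [-0.2, 0.1, -2.8]
finger_gap: 0.413
```

apply_moves([
  {"x": 0,"y": 0,"z": 0.06,"rx": 0,"ry": 0,"rz": 0,"jaw": 1},
  {"x": 0,"y": 0,"z": 0,"rx": 0,"ry": 0,"rz": 0,"jaw": 1},
])

```text
time: 16.65
ee_pos: [0.5307, 0.3776, 0.0532]
eef_rot: [-3.141, 0.0, -3.12]
wrist_force: [-2.9, -3.5, 6.3]
finger_gap: 0.408
```

apply_moves([
  {"x": 0,"y": 0,"z": 0,"rx": 0,"ry": 0,"rz": 0,"jaw": 0.42},
  {"x": 0,"y": 0,"z": 0,"rx": 0,"ry": 0,"rz": 0,"jaw": 0.42},
  {"x": 0,"y": 0,"z": -0.3,"rx": 0,"ry": 0,"rz": 0,"jaw": 0.42},
  {"x": 0,"y": 0,"z": -0.6,"rx": 0,"ry": 0,"rz": 0,"jaw": 0.42},
  {"x": 0,"y": 0,"z": -1,"rx": 0,"ry": 0,"rz": 0,"jaw": 0.42},
  {"x": 0,"y": 0,"z": -1,"rx": 0,"ry": 0,"rz": 0,"jaw": 0.42},
  {"x": 0,"y": 0,"z": -1,"rx": 0,"ry": 0,"rz": 0,"jaw": 0.42},
  {"x": 0,"y": 0,"z": 0,"rx": 0,"ry": 0,"rz": 0,"jaw": 0.42},
])

```text
time: 17.45
ee_pos: [0.5326, 0.3809, 0.2154]
eef_rot: [3.135, 0.008, -3.119]
wrist_force: [-0.4, 0.3, 0.5]
finger_gap: 0.579
```

Run:
```python
from h import *
togo(.438,-.0765,.2,np.pi)
f=imaging.grab_frame('wrist');cv2.imwrite('pics/w9.png',f['image'][:,:,::-1])
f=imaging.grab_frame('top');o=ortho(f,.058,.33,.70,-.30,.10,2000);cv2.imwrite('pics/t9.png',o[:, :]);cv2.imwrite('pics/T9.png',f['image'][:,:,::-1])
```

```text
t 17.4 pos [0.5326 0.3809 0.2154] rpy [ 3.135  0.008 -3.119] gap 0.579 F [-0.4  0.3  0.5]
 units40: now-frame [  2.622 -11.381   0.286]  goal-frame [  2.364 -11.435   0.386]  turn8deg [0.05 0.06 0.16] j [ 0.04  0.77 -1.1   1.56  0.71  1.25  0.42]
```

View pics/w9.png

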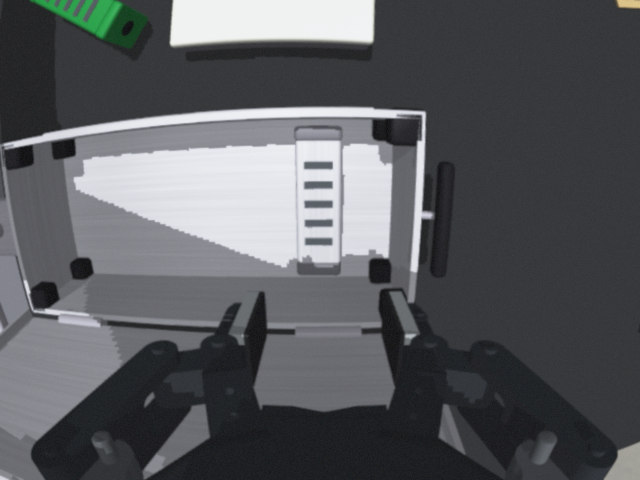

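View pics/t9.png

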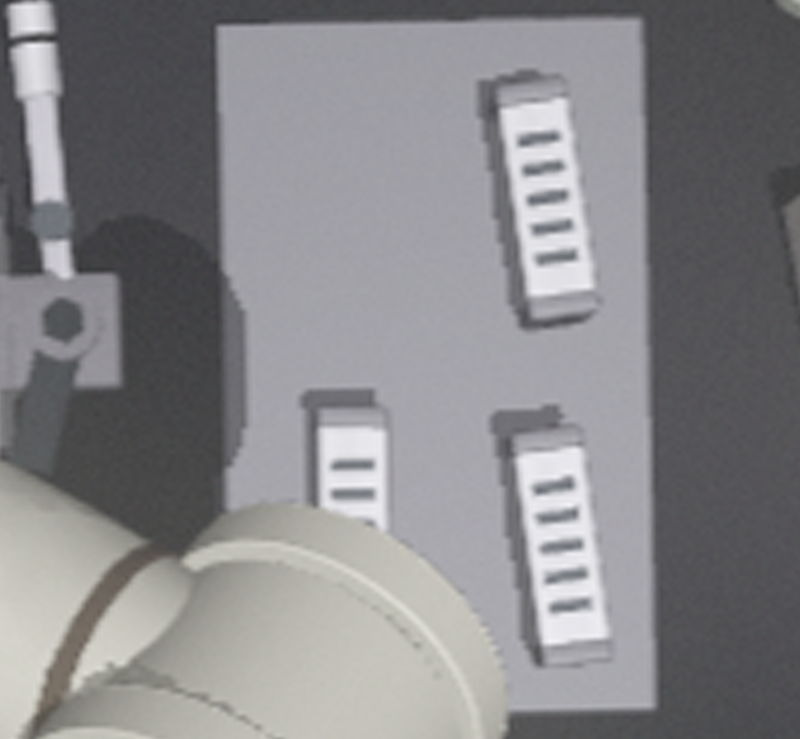

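apply_moves([
  {"x": 0.17,"y": -0.5,"z": 0,"rx": 0.05,"ry": 0.06,"rz": 0.16,"jaw": 0.2},
  {"x": 0.17,"y": -0.84,"z": 0,"rx": 0,"ry": 0,"rz": 0,"jaw": 0.2},
  {"x": 0.17,"y": -0.84,"z": 0,"rx": 0,"ry": 0,"rz": 0,"jaw": 0.2},
  {"x": 0.17,"y": -0.84,"z": 0,"rx": 0,"ry": 0,"rz": 0,"jaw": 0.2},
  {"x": 0.17,"y": -0.84,"z": 0,"rx": 0,"ry": 0,"rz": 0,"jaw": 0.2},
  {"x": 0.17,"y": -0.84,"z": 0,"rx": 0,"ry": 0,"rz": 0,"jaw": 0.2},
  {"x": 0.17,"y": -0.84,"z": 0,"rx": 0,"ry": 0,"rz": 0,"jaw": 0.2},
  {"x": 0.17,"y": -0.84,"z": 0,"rx": 0,"ry": 0,"rz": 0,"jaw": 0.2},
  {"x": 0.17,"y": -0.84,"z": 0,"rx": 0,"ry": 0,"rz": 0,"jaw": 0.2},
  {"x": 0.17,"y": -0.84,"z": 0,"rx": 0,"ry": 0,"rz": 0,"jaw": 0.2},
  {"x": 0.17,"y": -0.84,"z": 0,"rx": 0,"ry": 0,"rz": 0,"jaw": 0.2},
  {"x": 0.17,"y": -0.84,"z": 0,"rx": 0,"ry": 0,"rz": 0,"jaw": 0.2},
  {"x": 0.17,"y": -0.84,"z": 0,"rx": 0,"ry": 0,"rz": 0,"jaw": 0.2},
  {"x": 0.17,"y": -0.84,"z": 0,"rx": 0,"ry": 0,"rz": 0,"jaw": 0.2},
  {"x": 0,"y": 0,"z": 0,"rx": 0,"ry": 0,"rz": 0,"jaw": 0.2},
  {"x": 0,"y": 0,"z": 0,"rx": 0,"ry": 0,"rz": 0,"jaw": 0.2},
])

```text
time: 19.15
ee_pos: [0.435, -0.0802, 0.2109]
eef_rot: [-3.136, -0.01, 3.138]
wrist_force: [-0.0, 1.2, -0.2]
finger_gap: 0.803
```

Run:
```python
from h import *
togo(.438,-.0765,.044,np.pi)
f=imaging.grab_frame('wrist');cv2.imwrite('pics/w10.png',f['image'][:,:,::-1])
```

```text
t 19.1 pos [ 0.435  -0.0802  0.2109] rpy [-3.136 -0.01   3.138] gap 0.803 F [-0.   1.2 -0.2]
 units40: now-frame [-0.115  0.117  4.171]  goal-frame [-0.074  0.092  4.173]  turn8deg [-0.04 -0.07 -0.02] j [ 1.26  0.53 -1.41  2.06  0.6   1.08  1.12]
```

View pics/w10.png

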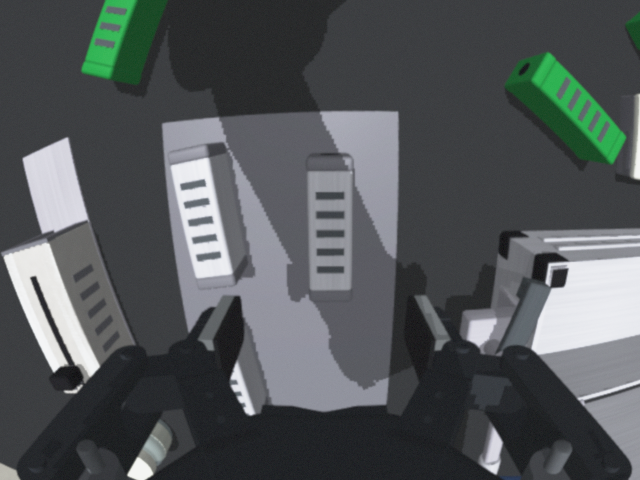

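apply_moves([
  {"x": -0.07,"y": 0.09,"z": 0.8,"rx": -0.04,"ry": -0.07,"rz": 0,"jaw": 0.2},
  {"x": 0,"y": 0,"z": 0.9,"rx": 0,"ry": 0,"rz": 0,"jaw": 0.2},
  {"x": 0,"y": 0,"z": 0.9,"rx": 0,"ry": 0,"rz": 0,"jaw": 0.2},
  {"x": 0,"y": 0,"z": 0.7,"rx": 0,"ry": 0,"rz": 0,"jaw": 0.2},
  {"x": 0,"y": 0,"z": 0.5,"rx": 0,"ry": 0,"rz": 0,"jaw": 0.2},
  {"x": 0,"y": 0,"z": 0.3,"rx": 0,"ry": 0,"rz": 0,"jaw": 0.2},
  {"x": 0,"y": 0,"z": 0,"rx": 0,"ry": 0,"rz": 0,"jaw": 0.2},
])

```text
time: 19.9
ee_pos: [0.438, -0.0746, 0.0467]
eef_rot: [-3.141, -0.001, -3.139]
wrist_force: [0.6, -0.2, 0.0]
finger_gap: 0.799
```

apply_moves([
  {"x": 0,"y": 0,"z": 0,"rx": 0,"ry": 0,"rz": 0,"jaw": 1},
  {"x": 0,"y": 0,"z": 0,"rx": 0,"ry": 0,"rz": 0,"jaw": 1},
  {"x": 0,"y": 0,"z": 0,"rx": 0,"ry": 0,"rz": 0,"jaw": 1},
  {"x": 0,"y": 0,"z": 0,"rx": 0,"ry": 0,"rz": 0,"jaw": 1},
], force=50)

```text
time: 20.3
ee_pos: [0.4396, -0.0763, 0.0488]
eef_rot: [-3.14, 0.004, 3.141]
wrist_force: [-1.5, 0.6, 7.4]
finger_gap: 0.416
```

apply_moves([
  {"x": 0,"y": 0,"z": -0.3,"rx": 0,"ry": 0,"rz": 0,"jaw": 1},
  {"x": 0,"y": 0,"z": -0.6,"rx": 0,"ry": 0,"rz": 0,"jaw": 1},
  {"x": 0,"y": 0,"z": -0.8,"rx": 0,"ry": 0,"rz": 0,"jaw": 1},
  {"x": 0,"y": 0,"z": -0.8,"rx": 0,"ry": 0,"rz": 0,"jaw": 1},
  {"x": 0,"y": 0,"z": -0.8,"rx": 0,"ry": 0,"rz": 0,"jaw": 1},
  {"x": 0,"y": 0,"z": -0.6,"rx": 0,"ry": 0,"rz": 0,"jaw": 1},
  {"x": 0,"y": 0,"z": 0,"rx": 0,"ry": 0,"rz": 0,"jaw": 1},
])

```text
time: 21.0
ee_pos: [0.4401, -0.0762, 0.2068]
eef_rot: [-3.138, 0.006, 3.141]
wrist_force: [0.6, 0.1, -3.3]
finger_gap: 0.41
```

Run:
```python
from h import *
x,y=boxp(.002,.035);togo(x,y,.2,np.pi+.028)
f=imaging.grab_frame('wrist');cv2.imwrite('pics/w11.png',f['image'][:,:,::-1])
```

```text
t 21.0 pos [ 0.4401 -0.0762  0.2068] rpy [-3.138  0.006  3.141] gap 0.41 F [ 0.6  0.1 -3.3]
 units40: now-frame [-2.164  9.608  0.149]  goal-frame [-2.441  9.541  0.171]  turn8deg [-0.03  0.04 -0.21] j [ 1.24  0.52 -1.39  2.07  0.6   1.05  1.12]
```

View pics/w11.png

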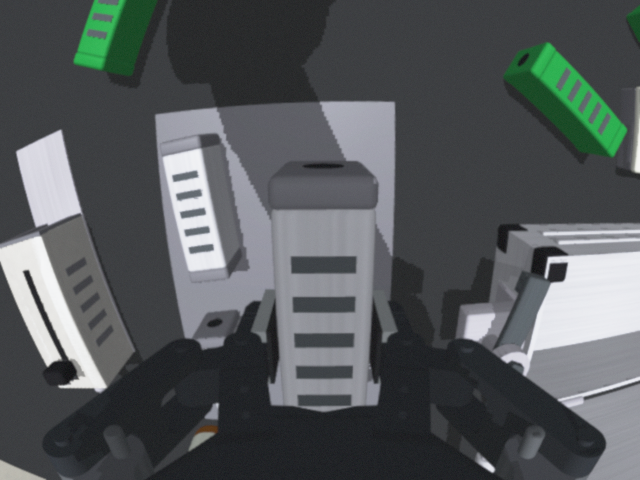

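apply_moves([
  {"x": -0.19,"y": 0.5,"z": 0,"rx": -0.03,"ry": 0.04,"rz": -0.21,"jaw": 1},
  {"x": -0.19,"y": 0.82,"z": 0,"rx": 0,"ry": 0,"rz": 0,"jaw": 1},
  {"x": -0.19,"y": 0.82,"z": 0,"rx": 0,"ry": 0,"rz": 0,"jaw": 1},
  {"x": -0.19,"y": 0.82,"z": 0,"rx": 0,"ry": 0,"rz": 0,"jaw": 1},
  {"x": -0.19,"y": 0.82,"z": 0,"rx": 0,"ry": 0,"rz": 0,"jaw": 1},
  {"x": -0.19,"y": 0.82,"z": 0,"rx": 0,"ry": 0,"rz": 0,"jaw": 1},
  {"x": -0.19,"y": 0.82,"z": 0,"rx": 0,"ry": 0,"rz": 0,"jaw": 1},
  {"x": -0.19,"y": 0.82,"z": 0,"rx": 0,"ry": 0,"rz": 0,"jaw": 1},
  {"x": -0.19,"y": 0.82,"z": 0,"rx": 0,"ry": 0,"rz": 0,"jaw": 1},
  {"x": -0.19,"y": 0.82,"z": 0,"rx": 0,"ry": 0,"rz": 0,"jaw": 1},
  {"x": -0.19,"y": 0.82,"z": 0,"rx": 0,"ry": 0,"rz": 0,"jaw": 1},
  {"x": -0.19,"y": 0.82,"z": 0,"rx": 0,"ry": 0,"rz": 0,"jaw": 1},
  {"x": 0,"y": 0,"z": 0,"rx": 0,"ry": 0,"rz": 0,"jaw": 1},
  {"x": 0,"y": 0,"z": 0,"rx": 0,"ry": 0,"rz": 0,"jaw": 1},
])

```text
time: 22.45
ee_pos: [0.5177, 0.3075, 0.2027]
eef_rot: [3.14, -0.007, -3.11]
wrist_force: [-0.3, -0.6, -3.2]
finger_gap: 0.406
```

Run:
```python
from h import *
x,y=boxp(-.003,.035);togo(x,y,.058,np.pi+.028)
f=imaging.grab_frame('wrist');cv2.imwrite('pics/w12.png',f['image'][:,:,::-1])
```

```text
t 22.4 pos [0.5177 0.3075 0.2027] rpy [ 3.14  -0.007 -3.11 ] gap 0.406 F [-0.3 -0.6 -3.2]
 units40: now-frame [-1.310e-01  1.000e-03  3.618e+00]  goal-frame [-0.107  0.007  3.618]  turn8deg [ 0.01 -0.05  0.03] j [ 0.19  0.71 -1.12  1.7   0.68  1.18  0.49]
```

View pics/w12.png

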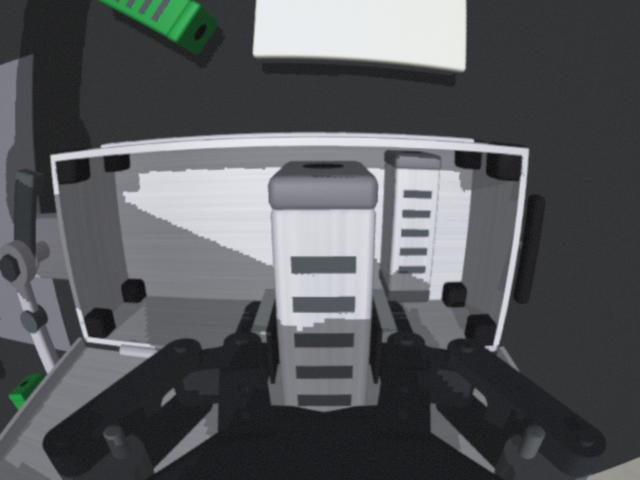

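apply_moves([
  {"x": -0.1,"y": 0,"z": 0.5,"rx": 0.01,"ry": -0.05,"rz": 0.03,"jaw": 1},
  {"x": 0,"y": 0,"z": 0.8,"rx": 0,"ry": 0,"rz": 0,"jaw": 1},
  {"x": 0,"y": 0,"z": 0.8,"rx": 0,"ry": 0,"rz": 0,"jaw": 1},
  {"x": 0,"y": 0,"z": 0.7,"rx": 0,"ry": 0,"rz": 0,"jaw": 1},
  {"x": 0,"y": 0,"z": 0.4,"rx": 0,"ry": 0,"rz": 0,"jaw": 1},
  {"x": 0,"y": 0,"z": 0.3,"rx": 0,"ry": 0,"rz": 0,"jaw": 1},
  {"x": 0,"y": 0,"z": 0.1,"rx": 0,"ry": 0,"rz": 0,"jaw": 1},
  {"x": 0,"y": 0,"z": 0.06,"rx": 0,"ry": 0,"rz": 0,"jaw": 1},
  {"x": 0,"y": 0,"z": 0,"rx": 0,"ry": 0,"rz": 0,"jaw": 1},
])

```text
time: 23.4
ee_pos: [0.5239, 0.3078, 0.0587]
eef_rot: [3.14, 0.004, -3.117]
wrist_force: [0.3, -0.5, -1.5]
finger_gap: 0.409
```

apply_moves([
  {"x": 0,"y": 0,"z": 0.06,"rx": 0,"ry": 0,"rz": 0,"jaw": 1},
  {"x": 0,"y": 0,"z": 0,"rx": 0,"ry": 0,"rz": 0,"jaw": 1},
])

```text
time: 23.6
ee_pos: [0.5238, 0.3075, 0.056]
eef_rot: [3.14, 0.004, -3.117]
wrist_force: [0.3, 0.0, -3.0]
finger_gap: 0.412
```

apply_moves([
  {"x": 0,"y": 0,"z": 0.06,"rx": 0,"ry": 0,"rz": 0,"jaw": 1},
  {"x": 0,"y": 0,"z": 0.04,"rx": 0,"ry": 0,"rz": 0,"jaw": 1},
  {"x": 0,"y": 0,"z": 0,"rx": 0,"ry": 0,"rz": 0,"jaw": 1},
])

```text
time: 23.9
ee_pos: [0.5236, 0.3075, 0.0519]
eef_rot: [3.14, 0.003, -3.117]
wrist_force: [-1.4, -1.3, 2.6]
finger_gap: 0.408
```

apply_moves([
  {"x": 0,"y": 0,"z": 0.04,"rx": 0,"ry": 0,"rz": 0,"jaw": 1},
  {"x": 0,"y": 0,"z": 0,"rx": 0,"ry": 0,"rz": 0,"jaw": 1},
])

```text
time: 24.1
ee_pos: [0.5236, 0.3075, 0.0519]
eef_rot: [3.141, 0.004, -3.117]
wrist_force: [-5.6, -4.4, 14.3]
finger_gap: 0.409
```

apply_moves([
  {"x": 0,"y": 0,"z": 0,"rx": 0,"ry": 0,"rz": 0,"jaw": 0.42},
  {"x": 0,"y": 0,"z": 0,"rx": 0,"ry": 0,"rz": 0,"jaw": 0.42},
  {"x": 0,"y": 0,"z": -0.3,"rx": 0,"ry": 0,"rz": 0,"jaw": 0.42},
  {"x": 0,"y": 0,"z": -0.6,"rx": 0,"ry": 0,"rz": 0,"jaw": 0.42},
  {"x": 0,"y": 0,"z": -1,"rx": 0,"ry": 0,"rz": 0,"jaw": 0.42},
  {"x": 0,"y": 0,"z": -1,"rx": 0,"ry": 0,"rz": 0,"jaw": 0.42},
  {"x": 0,"y": 0,"z": -1,"rx": 0,"ry": 0,"rz": 0,"jaw": 0.42},
  {"x": 0,"y": 0,"z": 0,"rx": 0,"ry": 0,"rz": 0,"jaw": 0.42},
])

```text
time: 24.9
ee_pos: [0.5251, 0.3103, 0.2126]
eef_rot: [3.135, 0.011, -3.116]
wrist_force: [0.7, 0.3, -0.3]
finger_gap: 0.575
```

Run:
```python
from h import *
togo(.427,-.182,.2,np.pi+.14)
f=imaging.grab_frame('wrist');cv2.imwrite('pics/w13.png',f['image'][:,:,::-1])
f=imaging.grab_frame('top');cv2.imwrite('pics/T13.png',f['image'][:,:,::-1])
```

```text
t 24.9 pos [0.5251 0.3103 0.2126] rpy [ 3.135  0.011 -3.116] gap 0.575 F [ 0.7  0.3 -0.3]
 units40: now-frame [  2.765 -12.243   0.201]  goal-frame [  4.145 -11.845   0.315]  turn8deg [ 0.04  0.08 -0.82] j [ 0.19  0.7  -1.12  1.69  0.68  1.18  0.49]
```

View pics/w13.png

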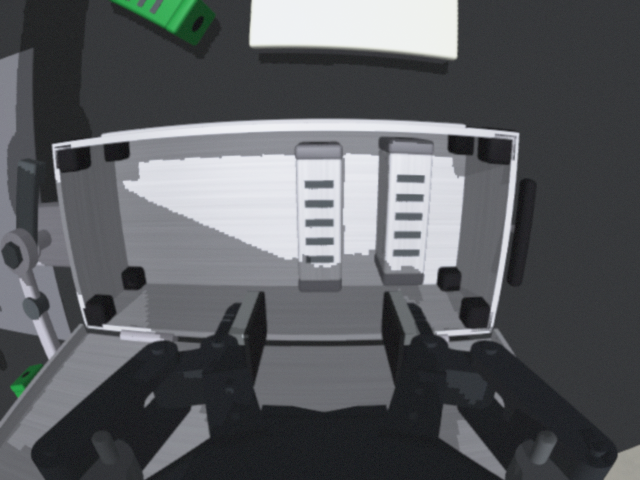

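View pics/T13.png

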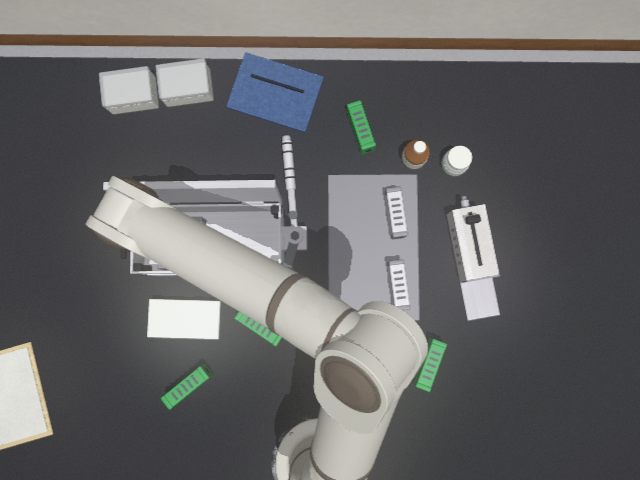

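apply_moves([
  {"x": 0.19,"y": -0.6,"z": 0,"rx": 0.04,"ry": 0.08,"rz": 0,"jaw": 0.2},
  {"x": 0.185,"y": -0.83,"z": 0,"rx": 0,"ry": 0,"rz": 0,"jaw": 0.2},
  {"x": 0.185,"y": -0.83,"z": 0,"rx": 0,"ry": 0,"rz": 0,"jaw": 0.2},
  {"x": 0.185,"y": -0.83,"z": 0,"rx": 0,"ry": 0,"rz": 0,"jaw": 0.2},
  {"x": 0.185,"y": -0.83,"z": 0,"rx": 0,"ry": 0,"rz": 0,"jaw": 0.2},
  {"x": 0.185,"y": -0.83,"z": 0,"rx": 0,"ry": 0,"rz": 0,"jaw": 0.2},
  {"x": 0.185,"y": -0.83,"z": 0,"rx": 0,"ry": 0,"rz": 0,"jaw": 0.2},
  {"x": 0.185,"y": -0.83,"z": 0,"rx": 0,"ry": 0,"rz": 0,"jaw": 0.2},
  {"x": 0.185,"y": -0.83,"z": 0,"rx": 0,"ry": 0,"rz": 0,"jaw": 0.2},
  {"x": 0.185,"y": -0.83,"z": 0,"rx": 0,"ry": 0,"rz": 0,"jaw": 0.2},
  {"x": 0.185,"y": -0.83,"z": 0,"rx": 0,"ry": 0,"rz": 0,"jaw": 0.2},
  {"x": 0.185,"y": -0.83,"z": 0,"rx": 0,"ry": 0,"rz": 0,"jaw": 0.2},
  {"x": 0.185,"y": -0.83,"z": 0,"rx": 0,"ry": 0,"rz": 0,"jaw": 0.2},
  {"x": 0.185,"y": -0.83,"z": 0,"rx": 0,"ry": 0,"rz": 0,"jaw": 0.2},
  {"x": 0.18,"y": -0.83,"z": 0,"rx": 0,"ry": 0,"rz": 0,"jaw": 0.2},
  {"x": 0,"y": 0,"z": 0,"rx": 0,"ry": 0,"rz": -0.82,"jaw": 0.2},
  {"x": 0,"y": 0,"z": 0,"rx": 0,"ry": 0,"rz": 0,"jaw": 0.2},
  {"x": 0,"y": 0,"z": 0,"rx": 0,"ry": 0,"rz": 0,"jaw": 0.2},
])

```text
time: 26.8
ee_pos: [0.4237, -0.1834, 0.208]
eef_rot: [-3.14, -0.009, -3.004]
wrist_force: [0.3, -0.9, 0.3]
finger_gap: 0.803
```

Run:
```python
from h import *
togo(.427,-.182,.044,np.pi+.14)
f=imaging.grab_frame('wrist');cv2.imwrite('pics/w14.png',f['image'][:,:,::-1])
```

```text
t 26.8 pos [ 0.4237 -0.1834  0.208 ] rpy [-3.14  -0.009 -3.004] gap 0.803 F [ 0.3 -0.9  0.3]
 units40: now-frame [-0.125  0.029  4.099]  goal-frame [-0.087  0.023  4.1  ]  turn8deg [-0.01 -0.07 -0.02] j [ 1.44  0.58 -1.4   2.02  0.65  1.11  1.46]
```

View pics/w14.png

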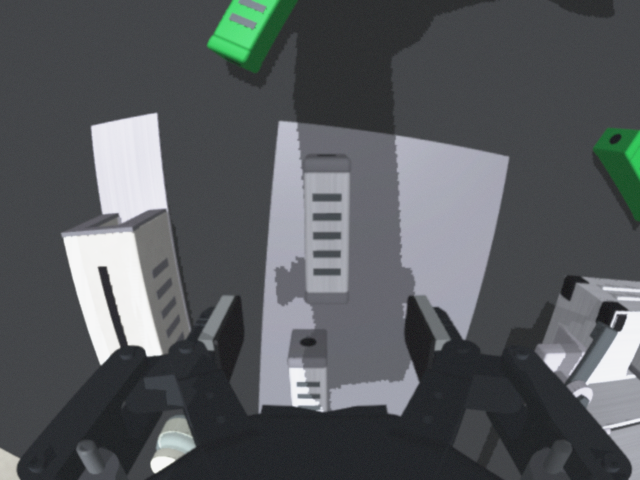

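apply_moves([
  {"x": -0.09,"y": 0.02,"z": 0.8,"rx": -0.01,"ry": -0.07,"rz": 0,"jaw": 0.2},
  {"x": 0,"y": 0,"z": 0.9,"rx": 0,"ry": 0,"rz": 0,"jaw": 0.2},
  {"x": 0,"y": 0,"z": 0.9,"rx": 0,"ry": 0,"rz": 0,"jaw": 0.2},
  {"x": 0,"y": 0,"z": 0.7,"rx": 0,"ry": 0,"rz": 0,"jaw": 0.2},
  {"x": 0,"y": 0,"z": 0.5,"rx": 0,"ry": 0,"rz": 0,"jaw": 0.2},
  {"x": 0,"y": 0,"z": 0.3,"rx": 0,"ry": 0,"rz": 0,"jaw": 0.2},
  {"x": 0,"y": 0,"z": 0,"rx": 0,"ry": 0,"rz": 0,"jaw": 0.2},
])

```text
time: 27.55
ee_pos: [0.4269, -0.1822, 0.0437]
eef_rot: [-3.141, -0.001, -3.001]
wrist_force: [-0.1, 0.3, 0.8]
finger_gap: 0.798
```

apply_moves([
  {"x": 0,"y": 0,"z": 0,"rx": 0,"ry": 0,"rz": 0,"jaw": 1},
  {"x": 0,"y": 0,"z": 0,"rx": 0,"ry": 0,"rz": 0,"jaw": 1},
  {"x": 0,"y": 0,"z": 0,"rx": 0,"ry": 0,"rz": 0,"jaw": 1},
  {"x": 0,"y": 0,"z": 0,"rx": 0,"ry": 0,"rz": 0,"jaw": 1},
], force=50)

```text
time: 27.95
ee_pos: [0.4285, -0.1832, 0.0459]
eef_rot: [-3.139, 0.003, -3.002]
wrist_force: [-1.2, 2.0, 5.5]
finger_gap: 0.415
```

apply_moves([
  {"x": 0,"y": 0,"z": -0.3,"rx": 0,"ry": 0,"rz": 0,"jaw": 1},
  {"x": 0,"y": 0,"z": -0.6,"rx": 0,"ry": 0,"rz": 0,"jaw": 1},
  {"x": 0,"y": 0,"z": -0.8,"rx": 0,"ry": 0,"rz": 0,"jaw": 1},
  {"x": 0,"y": 0,"z": -0.8,"rx": 0,"ry": 0,"rz": 0,"jaw": 1},
  {"x": 0,"y": 0,"z": -0.8,"rx": 0,"ry": 0,"rz": 0,"jaw": 1},
  {"x": 0,"y": 0,"z": -0.6,"rx": 0,"ry": 0,"rz": 0,"jaw": 1},
  {"x": 0,"y": 0,"z": 0,"rx": 0,"ry": 0,"rz": 0.8,"jaw": 1},
  {"x": 0,"y": 0,"z": 0,"rx": 0,"ry": 0,"rz": 0,"jaw": 1},
])

```text
time: 28.75
ee_pos: [0.4272, -0.1836, 0.2019]
eef_rot: [-3.137, 0.002, -3.116]
wrist_force: [-0.6, 1.0, -1.4]
finger_gap: 0.414
```

Run:
```python
from h import *
x,y=boxp(-.002,-.035);togo(x,y,.2,np.pi+.028)
f=imaging.grab_frame('wrist');cv2.imwrite('pics/w15.png',f['image'][:,:,::-1])
```

```text
t 28.8 pos [ 0.4272 -0.1836  0.2019] rpy [-3.137e+00  2.000e-03 -3.116e+00] gap 0.414 F [-0.6  1.  -1.4]
 units40: now-frame [-2.7150e+00  1.0472e+01  1.0000e-02]  goal-frame [-2.738 10.466  0.048]  turn8deg [-0.03  0.01 -0.02] j [ 1.42  0.55 -1.35  2.03  0.63  1.07  1.36]
```

View pics/w15.png

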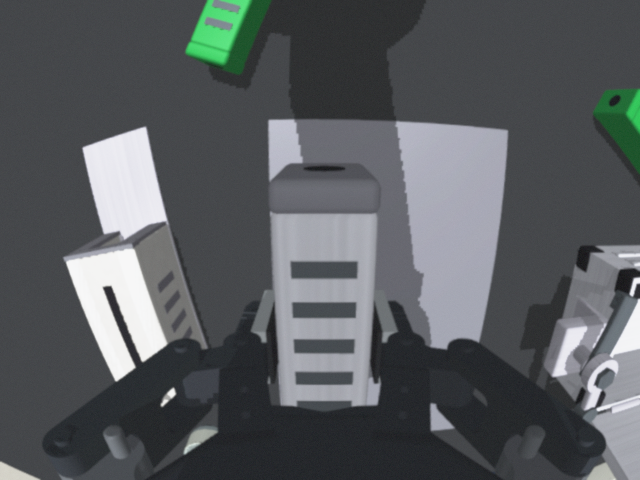

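apply_moves([
  {"x": -0.2,"y": 0.6,"z": 0,"rx": -0.03,"ry": 0,"rz": -0.02,"jaw": 1},
  {"x": -0.21,"y": 0.82,"z": 0,"rx": 0,"ry": 0,"rz": 0,"jaw": 1},
  {"x": -0.21,"y": 0.82,"z": 0,"rx": 0,"ry": 0,"rz": 0,"jaw": 1},
  {"x": -0.21,"y": 0.82,"z": 0,"rx": 0,"ry": 0,"rz": 0,"jaw": 1},
  {"x": -0.21,"y": 0.82,"z": 0,"rx": 0,"ry": 0,"rz": 0,"jaw": 1},
  {"x": -0.21,"y": 0.82,"z": 0,"rx": 0,"ry": 0,"rz": 0,"jaw": 1},
  {"x": -0.21,"y": 0.82,"z": 0,"rx": 0,"ry": 0,"rz": 0,"jaw": 1},
  {"x": -0.21,"y": 0.82,"z": 0,"rx": 0,"ry": 0,"rz": 0,"jaw": 1},
  {"x": -0.21,"y": 0.82,"z": 0,"rx": 0,"ry": 0,"rz": 0,"jaw": 1},
  {"x": -0.21,"y": 0.82,"z": 0,"rx": 0,"ry": 0,"rz": 0,"jaw": 1},
  {"x": -0.21,"y": 0.82,"z": 0,"rx": 0,"ry": 0,"rz": 0,"jaw": 1},
  {"x": -0.21,"y": 0.82,"z": 0,"rx": 0,"ry": 0,"rz": 0,"jaw": 1},
  {"x": -0.21,"y": 0.82,"z": 0,"rx": 0,"ry": 0,"rz": 0,"jaw": 1},
  {"x": 0,"y": 0,"z": 0,"rx": 0,"ry": 0,"rz": 0,"jaw": 1},
  {"x": 0,"y": 0,"z": 0,"rx": 0,"ry": 0,"rz": 0,"jaw": 1},
])

```text
time: 30.3
ee_pos: [0.5224, 0.2386, 0.201]
eef_rot: [3.14, -0.001, -3.106]
wrist_force: [-0.4, -0.3, -1.8]
finger_gap: 0.411
```

Run:
```python
from h import *
x,y=boxp(-.004,-.035);togo(x,y,.058,np.pi+.028)
f=imaging.grab_frame('wrist');cv2.imwrite('pics/w16.png',f['image'][:,:,::-1])
```

```text
t 30.3 pos [0.5224 0.2386 0.201 ] rpy [ 3.140e+00 -1.000e-03 -3.106e+00] gap 0.411 F [-0.4 -0.3 -1.8]
 units40: now-frame [-0.018 -0.024  3.574]  goal-frame [-0.015 -0.017  3.574]  turn8deg [ 0.01 -0.    0.05] j [ 0.34  0.66 -1.13  1.78  0.66  1.14  0.6 ]
```

View pics/w16.png

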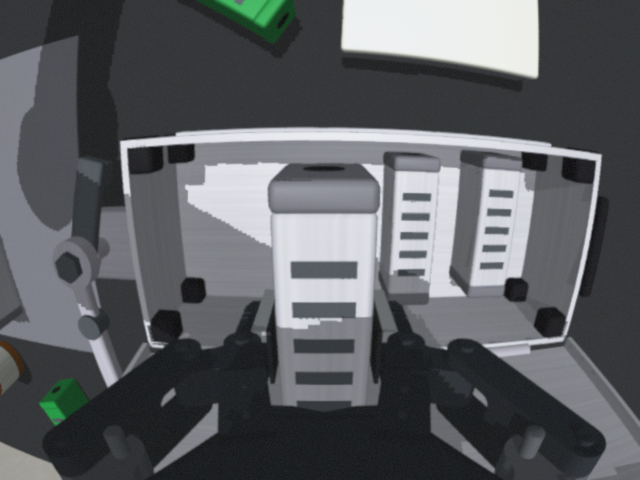

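apply_moves([
  {"x": -0.02,"y": -0.02,"z": 0.5,"rx": 0,"ry": 0,"rz": 0.05,"jaw": 1},
  {"x": 0,"y": 0,"z": 0.8,"rx": 0,"ry": 0,"rz": 0,"jaw": 1},
  {"x": 0,"y": 0,"z": 0.8,"rx": 0,"ry": 0,"rz": 0,"jaw": 1},
  {"x": 0,"y": 0,"z": 0.7,"rx": 0,"ry": 0,"rz": 0,"jaw": 1},
  {"x": 0,"y": 0,"z": 0.4,"rx": 0,"ry": 0,"rz": 0,"jaw": 1},
  {"x": 0,"y": 0,"z": 0.3,"rx": 0,"ry": 0,"rz": 0,"jaw": 1},
  {"x": 0,"y": 0,"z": 0.14,"rx": 0,"ry": 0,"rz": 0,"jaw": 1},
  {"x": 0,"y": 0,"z": 0.06,"rx": 0,"ry": 0,"rz": 0,"jaw": 1},
  {"x": 0,"y": 0,"z": 0,"rx": 0,"ry": 0,"rz": 0,"jaw": 1},
])

```text
time: 31.25
ee_pos: [0.5249, 0.2375, 0.0543]
eef_rot: [3.139, 0.002, -3.118]
wrist_force: [0.8, 0.2, -1.7]
finger_gap: 0.413
```

apply_moves([
  {"x": 0,"y": 0,"z": 0.06,"rx": 0,"ry": 0,"rz": 0,"jaw": 1},
  {"x": 0,"y": 0,"z": 0.06,"rx": 0,"ry": 0,"rz": 0,"jaw": 1},
  {"x": 0,"y": 0,"z": 0,"rx": 0,"ry": 0,"rz": 0,"jaw": 1},
])

```text
time: 31.55
ee_pos: [0.5247, 0.2374, 0.0491]
eef_rot: [3.139, 0.002, -3.118]
wrist_force: [1.0, 0.5, -2.1]
finger_gap: 0.412
```

apply_moves([
  {"x": 0,"y": 0,"z": 0.05,"rx": 0,"ry": 0,"rz": 0,"jaw": 1},
  {"x": 0,"y": 0,"z": 0,"rx": 0,"ry": 0,"rz": 0,"jaw": 1},
])

```text
time: 31.75
ee_pos: [0.5247, 0.2375, 0.0489]
eef_rot: [3.141, 0.003, -3.118]
wrist_force: [-3.7, -3.8, 14.1]
finger_gap: 0.413
```

apply_moves([
  {"x": 0,"y": 0,"z": 0,"rx": 0,"ry": 0,"rz": 0,"jaw": 0.42},
  {"x": 0,"y": 0,"z": 0,"rx": 0,"ry": 0,"rz": 0,"jaw": 0.42},
  {"x": 0,"y": 0,"z": -0.3,"rx": 0,"ry": 0,"rz": 0,"jaw": 0.42},
  {"x": 0,"y": 0,"z": -0.6,"rx": 0,"ry": 0,"rz": 0,"jaw": 0.42},
  {"x": 0,"y": 0,"z": -1,"rx": 0,"ry": 0,"rz": 0,"jaw": 0.42},
  {"x": 0,"y": 0,"z": -1,"rx": 0,"ry": 0,"rz": 0,"jaw": 0.42},
  {"x": 0,"y": 0,"z": -1,"rx": 0,"ry": 0,"rz": 0,"jaw": 0.42},
  {"x": 0,"y": 0,"z": 0,"rx": 0,"ry": 0,"rz": 0,"jaw": 0.42},
])

```text
time: 32.55
ee_pos: [0.5267, 0.2396, 0.2092]
eef_rot: [3.135, 0.01, -3.118]
wrist_force: [0.3, 0.2, 0.6]
finger_gap: 0.58
```

Run:
```python
from h import *
togo(.6015,-.179,.2,np.pi+.147)
f=imaging.grab_frame('wrist');cv2.imwrite('pics/w17.png',f['image'][:,:,::-1])
f=imaging.grab_frame('top');o=ortho(f,.058,.33,.70,-.30,.10,2000);cv2.imwrite('pics/t17.png',o[:, :])
```

```text
t 32.5 pos [0.5267 0.2396 0.2092] rpy [ 3.135  0.01  -3.118] gap 0.58 F [0.3 0.2 0.6]
 units40: now-frame [ -1.617 -10.508   0.177]  goal-frame [ -0.318 -10.626   0.23 ]  turn8deg [ 0.04  0.07 -0.88] j [ 0.34  0.65 -1.14  1.77  0.65  1.14  0.59]
```

View pics/w17.png

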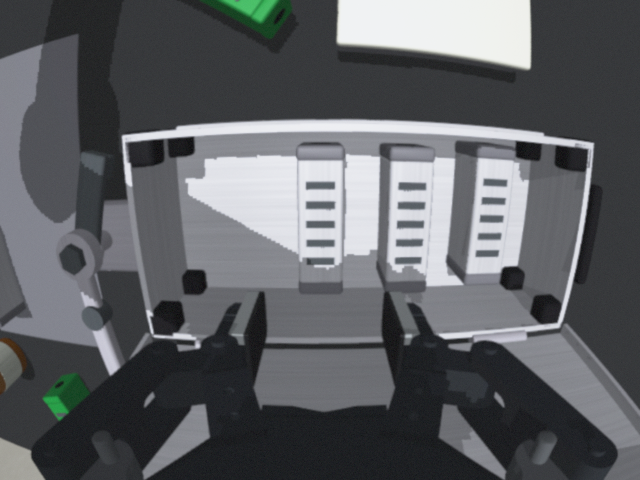

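View pics/t17.png

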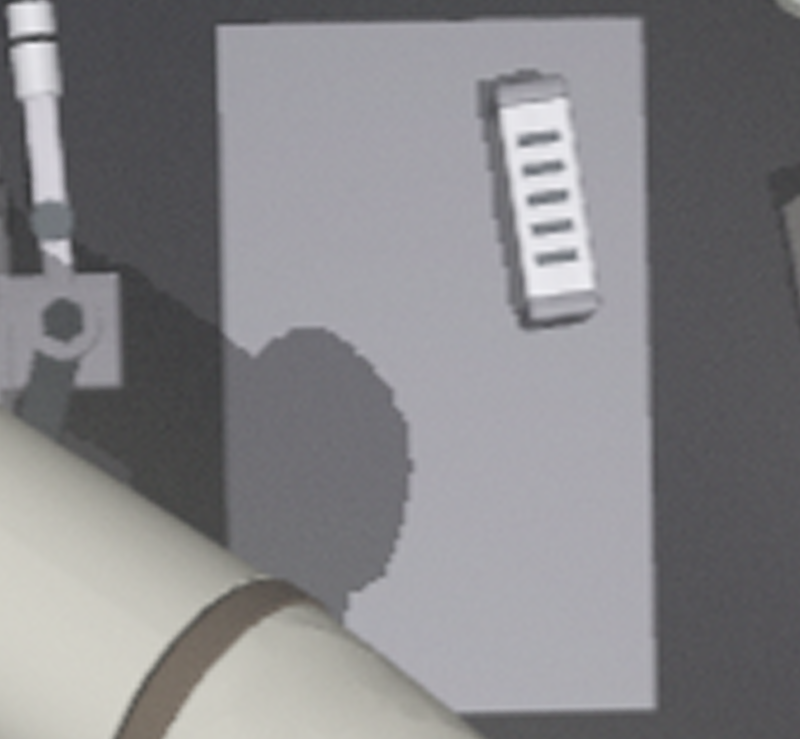

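apply_moves([
  {"x": 0,"y": -0.6,"z": 0,"rx": 0.04,"ry": 0.07,"rz": 0,"jaw": 0.2},
  {"x": 0,"y": -0.83,"z": 0,"rx": 0,"ry": 0,"rz": 0,"jaw": 0.2},
  {"x": 0,"y": -0.83,"z": 0,"rx": 0,"ry": 0,"rz": 0,"jaw": 0.2},
  {"x": 0,"y": -0.83,"z": 0,"rx": 0,"ry": 0,"rz": 0,"jaw": 0.2},
  {"x": 0,"y": -0.83,"z": 0,"rx": 0,"ry": 0,"rz": 0,"jaw": 0.2},
  {"x": -0.2,"y": -0.82,"z": 0,"rx": 0,"ry": 0,"rz": 0,"jaw": 0.2},
  {"x": -0.2,"y": -0.82,"z": 0,"rx": 0,"ry": 0,"rz": 0,"jaw": 0.2},
  {"x": -0.2,"y": -0.82,"z": 0,"rx": 0,"ry": 0,"rz": 0,"jaw": 0.2},
  {"x": -0.2,"y": -0.82,"z": 0,"rx": 0,"ry": 0,"rz": 0,"jaw": 0.2},
  {"x": -0.2,"y": -0.82,"z": 0,"rx": 0,"ry": 0,"rz": 0,"jaw": 0.2},
  {"x": -0.2,"y": -0.82,"z": 0,"rx": 0,"ry": 0,"rz": 0,"jaw": 0.2},
  {"x": -0.2,"y": -0.82,"z": 0,"rx": 0,"ry": 0,"rz": 0,"jaw": 0.2},
  {"x": -0.2,"y": -0.82,"z": 0,"rx": 0,"ry": 0,"rz": -0.88,"jaw": 0.2},
  {"x": 0,"y": 0,"z": 0,"rx": 0,"ry": 0,"rz": 0,"jaw": 0.2},
  {"x": 0,"y": 0,"z": 0,"rx": 0,"ry": 0,"rz": 0,"jaw": 0.2},
])

```text
time: 34.15
ee_pos: [0.5971, -0.1813, 0.2017]
eef_rot: [3.141, -0.011, -2.998]
wrist_force: [0.1, 0.3, -0.2]
finger_gap: 0.797
```

Run:
```python
from h import *
togo(.6015,-.179,.044,np.pi+.147)
f=imaging.grab_frame('wrist');cv2.imwrite('pics/w18.png',f['image'][:,:,::-1])
```

```text
t 34.1 pos [ 0.5971 -0.1813  0.2017] rpy [ 3.141 -0.011 -2.998] gap 0.797 F [ 0.1  0.3 -0.2]
 units40: now-frame [-0.161  0.041  3.942]  goal-frame [-0.117  0.041  3.943]  turn8deg [ 0.   -0.08 -0.02] j [ 1.    0.77 -1.14  1.64  0.73  1.24  1.41]
```

View pics/w18.png

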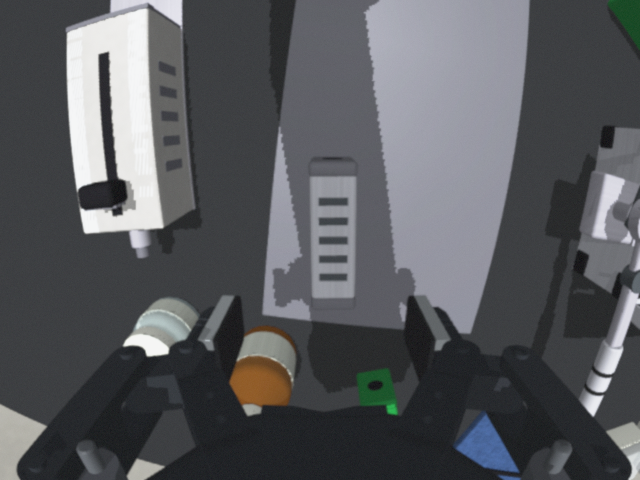

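apply_moves([
  {"x": -0.12,"y": 0.08,"z": 0.7,"rx": 0,"ry": -0.08,"rz": -0.02,"jaw": 0.2},
  {"x": 0,"y": 0,"z": 0.9,"rx": 0,"ry": 0,"rz": 0,"jaw": 0.2},
  {"x": 0,"y": 0,"z": 0.9,"rx": 0,"ry": 0,"rz": 0,"jaw": 0.2},
  {"x": 0,"y": 0,"z": 0.7,"rx": 0,"ry": 0,"rz": 0,"jaw": 0.2},
  {"x": 0,"y": 0,"z": 0.45,"rx": 0,"ry": 0,"rz": 0,"jaw": 0.2},
  {"x": 0,"y": 0,"z": 0.28,"rx": 0,"ry": 0,"rz": 0,"jaw": 0.2},
  {"x": 0,"y": 0,"z": 0,"rx": 0,"ry": 0,"rz": 0,"jaw": 0.2},
])

```text
time: 34.9
ee_pos: [0.6018, -0.1762, 0.0453]
eef_rot: [-3.141, 0.001, -2.991]
wrist_force: [-0.0, 0.4, 0.7]
finger_gap: 0.798
```

apply_moves([
  {"x": 0,"y": 0,"z": 0,"rx": 0,"ry": 0,"rz": 0,"jaw": 1},
  {"x": 0,"y": 0,"z": 0,"rx": 0,"ry": 0,"rz": 0,"jaw": 1},
  {"x": 0,"y": 0,"z": 0,"rx": 0,"ry": 0,"rz": 0,"jaw": 1},
  {"x": 0,"y": 0,"z": 0,"rx": 0,"ry": 0,"rz": 0,"jaw": 1},
], force=50)

```text
time: 35.3
ee_pos: [0.6038, -0.1766, 0.0482]
eef_rot: [-3.139, 0.005, -2.992]
wrist_force: [-0.9, 1.7, 6.3]
finger_gap: 0.411
```

apply_moves([
  {"x": 0,"y": 0,"z": -0.3,"rx": 0,"ry": 0,"rz": 0,"jaw": 1},
  {"x": 0,"y": 0,"z": -0.6,"rx": 0,"ry": 0,"rz": 0,"jaw": 1},
  {"x": 0,"y": 0,"z": -0.8,"rx": 0,"ry": 0,"rz": 0,"jaw": 1},
  {"x": 0,"y": 0,"z": -0.8,"rx": 0,"ry": 0,"rz": 0,"jaw": 1},
  {"x": 0,"y": 0,"z": -0.8,"rx": 0,"ry": 0,"rz": 0,"jaw": 1},
  {"x": 0,"y": 0,"z": -0.6,"rx": 0,"ry": 0,"rz": 0,"jaw": 1},
  {"x": 0,"y": 0,"z": 0,"rx": 0,"ry": 0,"rz": 0.85,"jaw": 1},
  {"x": 0,"y": 0,"z": 0,"rx": 0,"ry": 0,"rz": 0,"jaw": 1},
])

```text
time: 36.1
ee_pos: [0.6021, -0.1774, 0.2038]
eef_rot: [-3.138, 0.004, -3.113]
wrist_force: [-0.6, 0.5, -3.8]
finger_gap: 0.407
```

Run:
```python
from h import *
x,y=boxp(-.002,-.105);togo(x,y,.2,np.pi+.028)
f=imaging.grab_frame('wrist');cv2.imwrite('pics/w19.png',f['image'][:,:,::-1])
```

```text
t 36.1 pos [ 0.6021 -0.1774  0.2038] rpy [-3.138  0.004 -3.113] gap 0.407 F [-0.6  0.5 -3.8]
 units40: now-frame [1.63  8.686 0.057]  goal-frame [1.636 8.685 0.095]  turn8deg [-0.03  0.03  0.01] j [ 0.98  0.75 -1.12  1.64  0.71  1.21  1.31]
```

View pics/w19.png

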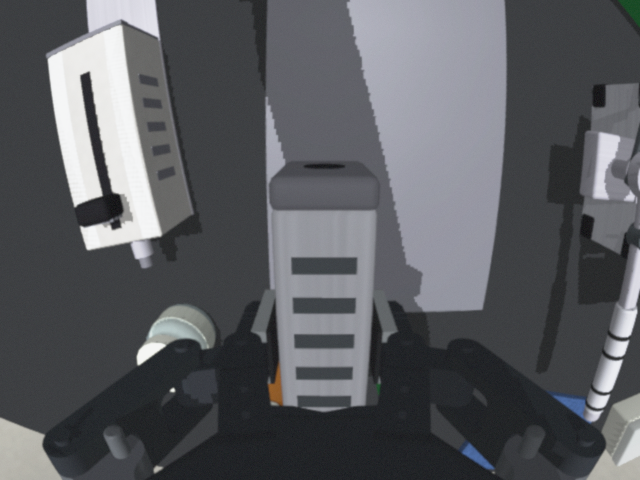

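apply_moves([
  {"x": 0.3,"y": 0.5,"z": 0,"rx": -0.03,"ry": 0.03,"rz": 0,"jaw": 1},
  {"x": 0.35,"y": 0.82,"z": 0,"rx": 0,"ry": 0,"rz": 0,"jaw": 1},
  {"x": 0.35,"y": 0.82,"z": 0,"rx": 0,"ry": 0,"rz": 0,"jaw": 1},
  {"x": 0.35,"y": 0.82,"z": 0,"rx": 0,"ry": 0,"rz": 0,"jaw": 1},
  {"x": 0.3,"y": 0.82,"z": 0,"rx": 0,"ry": 0,"rz": 0,"jaw": 1},
  {"x": 0,"y": 0.82,"z": 0,"rx": 0,"ry": 0,"rz": 0,"jaw": 1},
  {"x": 0,"y": 0.82,"z": 0,"rx": 0,"ry": 0,"rz": 0,"jaw": 1},
  {"x": 0,"y": 0.82,"z": 0,"rx": 0,"ry": 0,"rz": 0,"jaw": 1},
  {"x": 0,"y": 0.82,"z": 0,"rx": 0,"ry": 0,"rz": 0,"jaw": 1},
  {"x": 0,"y": 0.82,"z": 0,"rx": 0,"ry": 0,"rz": 0,"jaw": 1},
  {"x": 0,"y": 0.8,"z": 0,"rx": 0,"ry": 0,"rz": 0,"jaw": 1},
  {"x": 0,"y": 0,"z": 0,"rx": 0,"ry": 0,"rz": 0,"jaw": 1},
  {"x": 0,"y": 0,"z": 0,"rx": 0,"ry": 0,"rz": 0,"jaw": 1},
])

```text
time: 37.45
ee_pos: [0.5247, 0.1688, 0.2026]
eef_rot: [3.14, -0.003, -3.106]
wrist_force: [1.0, -1.2, -3.6]
finger_gap: 0.411
```

Run:
```python
from h import *
x,y=boxp(-.003,-.105);togo(x,y,.058,np.pi+.028)
f=imaging.grab_frame('wrist');cv2.imwrite('pics/w20.png',f['image'][:,:,::-1])
```

```text
t 37.5 pos [0.5247 0.1688 0.2026] rpy [ 3.140e+00 -3.000e-03 -3.106e+00] gap 0.411 F [ 1.  -1.2 -3.6]
 units40: now-frame [-0.042 -0.028  3.614]  goal-frame [-0.031 -0.021  3.614]  turn8deg [ 0.01 -0.02  0.05] j [ 0.49  0.63 -1.16  1.83  0.64  1.12  0.71]
```

View pics/w20.png

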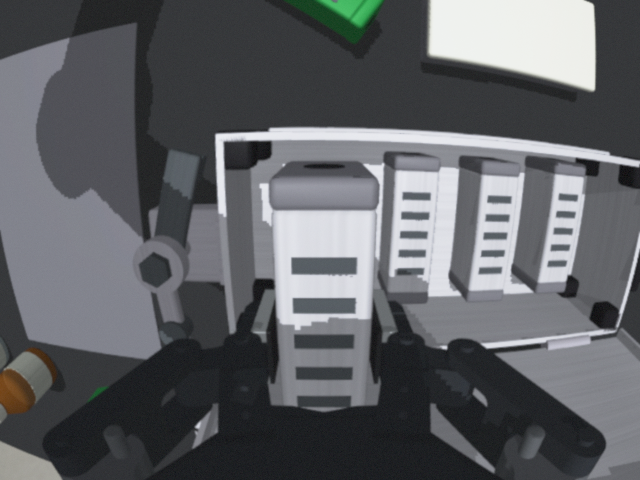

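apply_moves([
  {"x": -0.03,"y": -0.02,"z": 0.5,"rx": 0,"ry": 0,"rz": 0.05,"jaw": 1},
  {"x": 0,"y": 0,"z": 0.8,"rx": 0,"ry": 0,"rz": 0,"jaw": 1},
  {"x": 0,"y": 0,"z": 0.8,"rx": 0,"ry": 0,"rz": 0,"jaw": 1},
  {"x": 0,"y": 0,"z": 0.7,"rx": 0,"ry": 0,"rz": 0,"jaw": 1},
  {"x": 0,"y": 0,"z": 0.4,"rx": 0,"ry": 0,"rz": 0,"jaw": 1},
  {"x": 0,"y": 0,"z": 0.3,"rx": 0,"ry": 0,"rz": 0,"jaw": 1},
  {"x": 0,"y": 0,"z": 0.14,"rx": 0,"ry": 0,"rz": 0,"jaw": 1},
  {"x": 0,"y": 0,"z": 0.06,"rx": 0,"ry": 0,"rz": 0,"jaw": 1},
  {"x": 0,"y": 0,"z": 0,"rx": 0,"ry": 0,"rz": 0,"jaw": 1},
])

```text
time: 38.4
ee_pos: [0.527, 0.1679, 0.0557]
eef_rot: [3.139, -0.001, -3.118]
wrist_force: [0.1, 0.2, -1.9]
finger_gap: 0.414
```

apply_moves([
  {"x": 0,"y": 0,"z": 0.06,"rx": 0,"ry": 0,"rz": 0,"jaw": 1},
  {"x": 0,"y": 0,"z": 0.06,"rx": 0,"ry": 0,"rz": 0,"jaw": 1},
  {"x": 0,"y": 0,"z": 0,"rx": 0,"ry": 0,"rz": 0,"jaw": 1},
])

```text
time: 38.7
ee_pos: [0.5271, 0.168, 0.0513]
eef_rot: [3.139, -0.0, -3.118]
wrist_force: [-2.4, -0.3, 4.1]
finger_gap: 0.412
```

apply_moves([
  {"x": 0,"y": 0,"z": 0,"rx": 0,"ry": 0,"rz": 0,"jaw": 0.42},
  {"x": 0,"y": 0,"z": 0,"rx": 0,"ry": 0,"rz": 0,"jaw": 0.42},
  {"x": 0,"y": 0,"z": -0.3,"rx": 0,"ry": 0,"rz": 0,"jaw": 0.42},
  {"x": 0,"y": 0,"z": -0.6,"rx": 0,"ry": 0,"rz": 0,"jaw": 0.42},
  {"x": 0,"y": 0,"z": -1,"rx": 0,"ry": 0,"rz": 0,"jaw": 0.42},
  {"x": 0,"y": 0,"z": -1,"rx": 0,"ry": 0,"rz": 0,"jaw": 0.42},
  {"x": 0,"y": 0,"z": -1,"rx": 0,"ry": 0,"rz": 0,"jaw": 0.42},
  {"x": 0,"y": 0,"z": 0,"rx": 0,"ry": 0,"rz": 0,"jaw": 0.42},
])

```text
time: 39.5
ee_pos: [0.5295, 0.1697, 0.2125]
eef_rot: [3.137, 0.007, -3.118]
wrist_force: [-0.5, 0.9, 0.1]
finger_gap: 0.579
```

Run:
```python
from h import *
togo(.60,.27,.25,np.pi+.028)
f=imaging.grab_frame('wrist');cv2.imwrite('pics/w21.png',f['image'][:,:,::-1])
f=imaging.grab_frame('side');cv2.imwrite('pics/s21.png',f['image'][:,:,::-1])
f=imaging.grab_frame('top');cv2.imwrite('pics/T21.png',f['image'][:,:,::-1])
```

```text
t 39.5 pos [0.5295 0.1697 0.2125] rpy [ 3.137  0.007 -3.118] gap 0.579 F [-0.5  0.9  0.1]
 units40: now-frame [-1.829  2.469 -0.912]  goal-frame [-1.832  2.457 -0.938]  turn8deg [ 0.04  0.05 -0.03] j [ 0.5   0.62 -1.16  1.82  0.63  1.13  0.71]
```

View pics/w21.png

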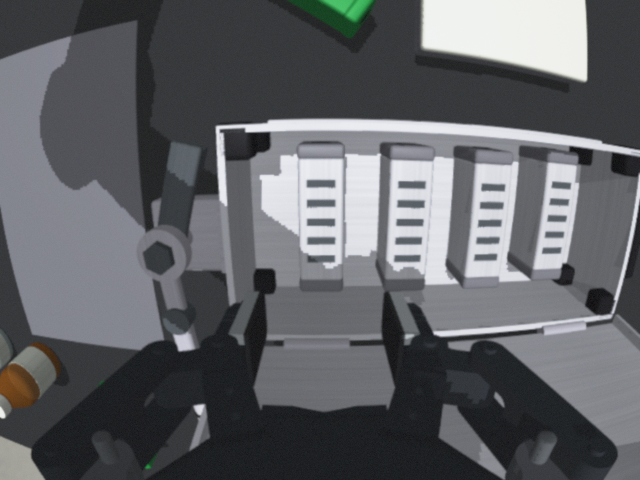

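View pics/s21.png

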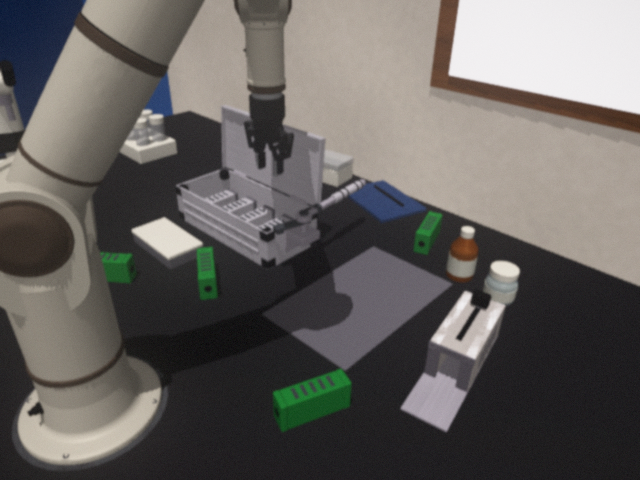

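View pics/T21.png

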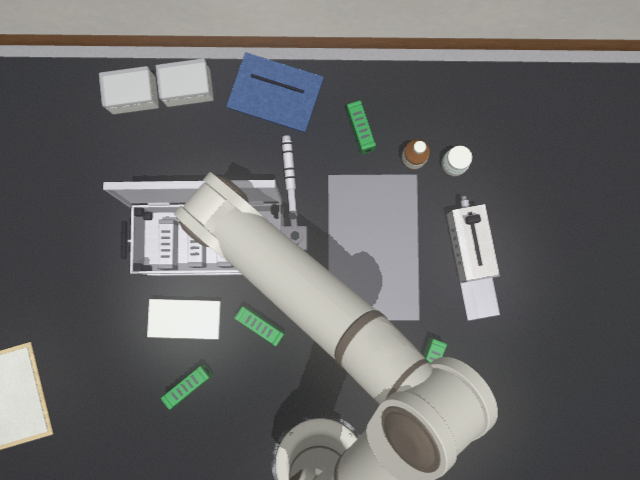

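Run:
```python
from h import *
x,y=boxp(.145,0);togo(x,y,.325,np.pi+.028)
```

```text
t 39.6 pos [0.5267 0.167  0.2065] rpy [ 3.140e+00 -1.000e-03 -3.118e+00] gap 0.579 F [-0.3  0.1  0.1]
 units40: now-frame [-3.666  2.672 -2.962]  goal-frame [-3.682  2.65  -2.963]  turn8deg [ 0.01 -0.01 -0.03] j [ 0.5   0.62 -1.16  1.82  0.63  1.13  0.71]
```

apply_moves([
  {"x": 0,"y": 0.3,"z": -0.8,"rx": 0,"ry": 0,"rz": -0.03,"jaw": 1},
  {"x": 0,"y": 0.6,"z": -0.8,"rx": 0,"ry": 0,"rz": 0,"jaw": 1},
  {"x": 0,"y": 0.6,"z": -0.8,"rx": 0,"ry": 0,"rz": 0,"jaw": 1},
  {"x": 0,"y": 0.6,"z": -0.56,"rx": 0,"ry": 0,"rz": 0,"jaw": 1},
  {"x": -0.6,"y": 0.55,"z": 0,"rx": 0,"ry": 0,"rz": 0,"jaw": 1},
  {"x": -0.8,"y": 0,"z": 0,"rx": 0,"ry": 0,"rz": 0,"jaw": 1},
  {"x": -0.8,"y": 0,"z": 0,"rx": 0,"ry": 0,"rz": 0,"jaw": 1},
  {"x": -0.8,"y": 0,"z": 0,"rx": 0,"ry": 0,"rz": 0,"jaw": 1},
  {"x": -0.68,"y": 0,"z": 0,"rx": 0,"ry": 0,"rz": 0,"jaw": 1},
  {"x": 0,"y": 0,"z": 0,"rx": 0,"ry": 0,"rz": 0,"jaw": 1},
  {"x": 0,"y": 0,"z": 0,"rx": 0,"ry": 0,"rz": 0,"jaw": 1},
])

```text
time: 40.75
ee_pos: [0.6705, 0.2773, 0.3224]
eef_rot: [3.14, -0.005, -3.114]
wrist_force: [-0.6, 0.8, 0.5]
finger_gap: -0.001
```

Run:
```python
from h import *
x,y=boxp(.145,0);togo(x,y,.235,np.pi+.028)
f=imaging.grab_frame('wrist');cv2.imwrite('pics/w22.png',f['image'][:,:,::-1])
f=imaging.grab_frame('side');cv2.imwrite('pics/s22.png',cv2.resize(f['image'][50:300,130:430,::-1],None,fx=2,fy=2))
```

```text
t 40.8 pos [0.6705 0.2773 0.3224] rpy [ 3.14  -0.005 -3.114] gap -0.001 F [-0.6  0.8  0.5]
 units40: now-frame [-0.024 -0.01   2.184]  goal-frame [-0.012 -0.006  2.184]  turn8deg [ 0.01 -0.04  0.  ] j [ 0.14  0.78 -1.08  1.22  0.67  1.5   0.76]
```

View pics/w22.png

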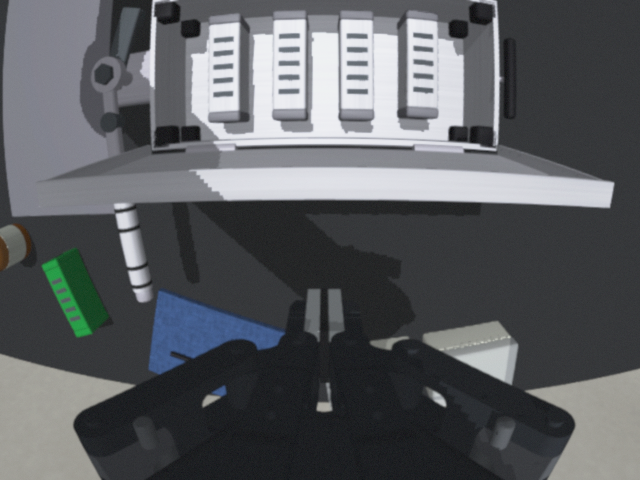

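View pics/s22.png

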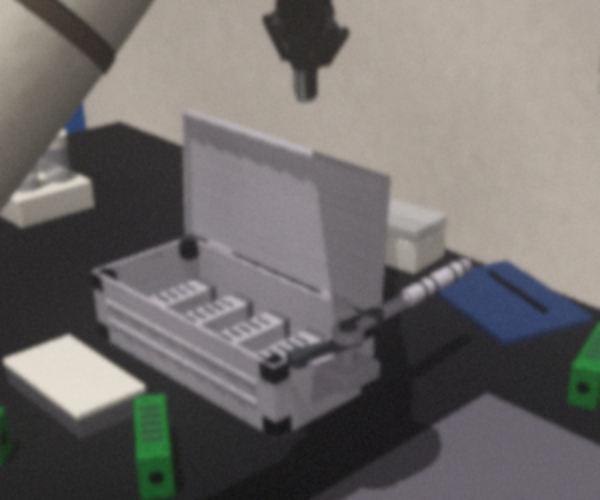

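apply_moves([
  {"x": 0,"y": 0,"z": 0.7,"rx": 0,"ry": 0,"rz": 0,"jaw": 1},
  {"x": 0,"y": 0,"z": 0.7,"rx": 0,"ry": 0,"rz": 0,"jaw": 1},
  {"x": 0,"y": 0,"z": 0.6,"rx": 0,"ry": -0.04,"rz": 0,"jaw": 1},
  {"x": 0,"y": 0,"z": 0,"rx": 0,"ry": 0,"rz": 0,"jaw": 1},
  {"x": 0.3,"y": 0,"z": 0,"rx": 0,"ry": 0,"rz": 0,"jaw": 1},
  {"x": 0.3,"y": 0,"z": 0,"rx": 0,"ry": 0,"rz": 0,"jaw": 1},
  {"x": 0.25,"y": 0,"z": 0.02,"rx": 0,"ry": 0,"rz": 0,"jaw": 1},
  {"x": 0.25,"y": 0,"z": 0.02,"rx": 0,"ry": 0,"rz": 0,"jaw": 1},
  {"x": 0.22,"y": 0,"z": 0.02,"rx": 0,"ry": 0,"rz": 0,"jaw": 1},
  {"x": 0,"y": 0,"z": 0,"rx": 0,"ry": 0,"rz": 0,"jaw": 1},
])

```text
time: 41.85
ee_pos: [0.6174, 0.2761, 0.243]
eef_rot: [3.139, 0.005, -3.113]
wrist_force: [-0.1, 0.3, -0.3]
finger_gap: 0.006
```

Run:
```python
from h import *
x,y=boxp(.0613,0);togo(x,y,.2325,np.pi+.028)
f=imaging.grab_frame('side');cv2.imwrite('pics/s23.png',cv2.resize(f['image'][50:300,130:430,::-1],None,fx=2,fy=2))
```

```text
t 41.9 pos [0.6174 0.2761 0.243 ] rpy [ 3.139  0.005 -3.113] gap 0.006 F [-0.1  0.3 -0.3]
 units40: now-frame [ 0.754 -0.013  0.258]  goal-frame [ 0.753 -0.013  0.261]  turn8deg [0.02 0.03 0.  ] j [ 0.2   0.76 -1.08  1.47  0.69  1.31  0.66]
```

View pics/s23.png

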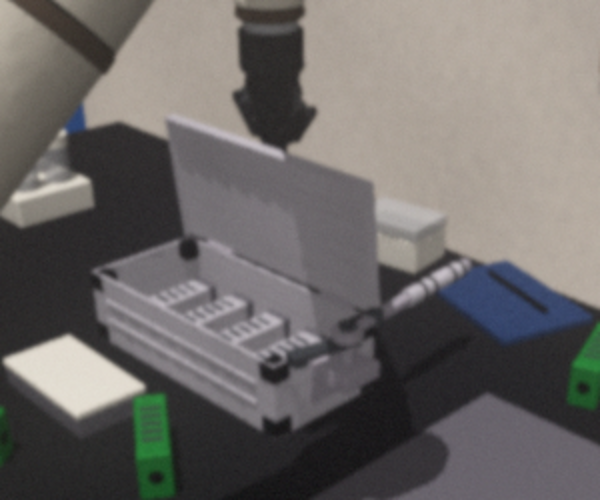

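apply_moves([
  {"x": 0.26,"y": 0,"z": 0.08,"rx": 0.02,"ry": 0.03,"rz": 0,"jaw": 1},
  {"x": 0.26,"y": 0,"z": 0.09,"rx": 0,"ry": 0,"rz": 0,"jaw": 1},
  {"x": 0.24,"y": 0,"z": 0.09,"rx": 0,"ry": 0,"rz": 0,"jaw": 1},
  {"x": 0.24,"y": 0,"z": 0.1,"rx": 0,"ry": 0,"rz": 0,"jaw": 1},
  {"x": 0.24,"y": 0,"z": 0.1,"rx": 0,"ry": 0,"rz": 0,"jaw": 1},
  {"x": 0.24,"y": 0,"z": 0.1,"rx": 0,"ry": 0,"rz": 0,"jaw": 1},
  {"x": 0.21,"y": 0,"z": 0.15,"rx": 0,"ry": 0,"rz": 0,"jaw": 1},
  {"x": 0.21,"y": 0,"z": 0.16,"rx": 0,"ry": 0,"rz": 0,"jaw": 1},
  {"x": 0.2,"y": 0,"z": 0.16,"rx": 0,"ry": 0,"rz": 0,"jaw": 1},
  {"x": 0.17,"y": 0,"z": 0.2,"rx": 0,"ry": 0,"rz": 0,"jaw": 1},
  {"x": 0.16,"y": 0,"z": 0.2,"rx": 0,"ry": 0,"rz": 0,"jaw": 1},
  {"x": 0.16,"y": 0,"z": 0.21,"rx": 0,"ry": 0,"rz": 0,"jaw": 1},
  {"x": 0,"y": 0,"z": 0,"rx": 0,"ry": 0,"rz": 0,"jaw": 1},
])

```text
time: 43.2
ee_pos: [0.5128, 0.2724, 0.1747]
eef_rot: [-3.14, -0.003, -3.113]
wrist_force: [0.5, -0.2, 0.8]
finger_gap: 0.004
```

Run:
```python
from h import *
x,y=boxp(-.03,0);togo(x,y,.118,np.pi+.028)
f=imaging.grab_frame('side');cv2.imwrite('pics/s24.png',cv2.resize(f['image'][50:300,130:430,::-1],None,fx=2,fy=2))
```

```text
t 43.2 pos [0.5128 0.2724 0.1747] rpy [-3.140e+00 -3.000e-03 -3.113e+00] gap 0.004 F [ 0.5 -0.2  0.8]
 units40: now-frame [0.414 0.008 1.42 ]  goal-frame [0.419 0.005 1.419]  turn8deg [-0.01 -0.02  0.01] j [ 0.25  0.7  -1.1   1.78  0.69  1.11  0.51]
```

View pics/s24.png

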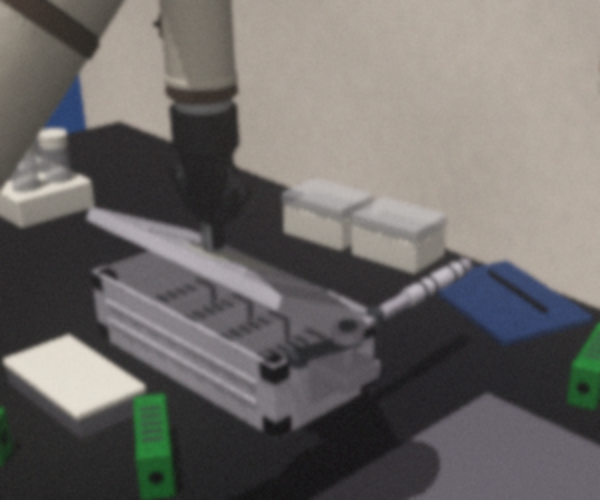

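apply_moves([
  {"x": 0.11,"y": 0,"z": 0.22,"rx": 0,"ry": 0,"rz": 0,"jaw": 1},
  {"x": 0.1,"y": 0,"z": 0.24,"rx": 0,"ry": 0,"rz": 0,"jaw": 1},
  {"x": 0.08,"y": 0,"z": 0.24,"rx": 0,"ry": 0,"rz": 0,"jaw": 1},
  {"x": 0.06,"y": 0,"z": 0.24,"rx": 0,"ry": 0,"rz": 0,"jaw": 1},
  {"x": 0.04,"y": 0,"z": 0.24,"rx": 0,"ry": 0,"rz": 0,"jaw": 1},
  {"x": 0.02,"y": 0,"z": 0.16,"rx": 0,"ry": 0,"rz": 0,"jaw": 1},
  {"x": 0,"y": 0,"z": 0,"rx": 0,"ry": 0,"rz": 0,"jaw": 1},
])

```text
time: 43.95
ee_pos: [0.4975, 0.2718, 0.1215]
eef_rot: [-3.14, -0.002, -3.114]
wrist_force: [0.6, -0.9, 0.9]
finger_gap: 0.001
```

apply_moves([
  {"x": 0,"y": 0,"z": 0.06,"rx": 0,"ry": 0,"rz": 0,"jaw": 1},
  {"x": 0,"y": 0,"z": 0.06,"rx": 0,"ry": 0,"rz": 0,"jaw": 1},
  {"x": 0,"y": 0,"z": 0,"rx": 0,"ry": 0,"rz": 0,"jaw": 1},
])

```text
time: 44.25
ee_pos: [0.4985, 0.2726, 0.1183]
eef_rot: [-3.141, 0.0, -3.114]
wrist_force: [0.2, -0.3, -0.2]
finger_gap: 0.0
```

apply_moves([
  {"x": 0,"y": 0,"z": 0.06,"rx": 0,"ry": 0,"rz": 0,"jaw": 1},
  {"x": 0,"y": 0,"z": 0.04,"rx": 0,"ry": 0,"rz": 0,"jaw": 1},
  {"x": 0,"y": 0,"z": 0,"rx": 0,"ry": 0,"rz": 0,"jaw": 1},
])

```text
time: 44.55
ee_pos: [0.4986, 0.2727, 0.1179]
eef_rot: [-3.139, 0.002, -3.114]
wrist_force: [-8.2, -9.1, 31.9]
finger_gap: 0.0
```

Run:
```python
from h import *
x,y=boxp(-.03,0);togo(x,y,.118,np.pi+.028)
f=imaging.grab_frame('side');cv2.imwrite('pics/s25.png',cv2.resize(f['image'][50:300,130:430,::-1],None,fx=2,fy=2))
```

```text
t 44.5 pos [0.4986 0.2727 0.1179] rpy [-3.139e+00  2.000e-03 -3.114e+00] gap 0.0 F [-8.2 -9.1 31.9]
 units40: now-frame [ 0.066 -0.013 -0.002]  goal-frame [ 0.066 -0.013 -0.002]  turn8deg [-0.02  0.02 -0.  ] j [ 0.2   0.75 -1.04  1.85  0.77  1.01  0.43]
```

View pics/s25.png

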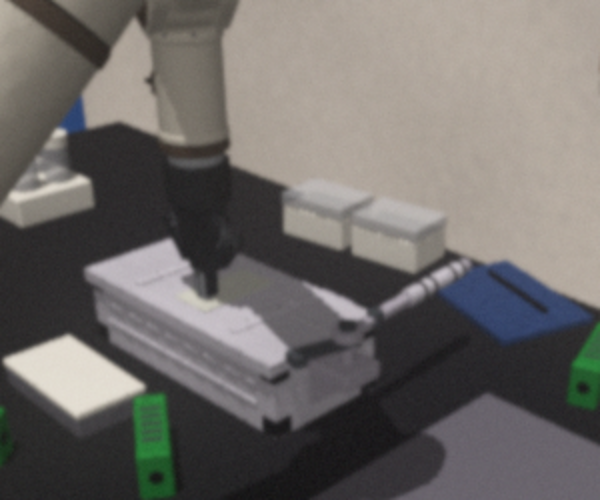

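apply_moves([
  {"x": 0,"y": 0,"z": -0.2,"rx": 0,"ry": 0,"rz": 0,"jaw": 1},
  {"x": 0,"y": 0,"z": -0.8,"rx": 0,"ry": 0,"rz": 0,"jaw": 1},
  {"x": 0,"y": 0,"z": -0.8,"rx": 0,"ry": 0,"rz": 0,"jaw": 1},
  {"x": 0,"y": 0,"z": -0.6,"rx": 0,"ry": 0,"rz": 0,"jaw": 1},
  {"x": 0,"y": 0,"z": 0,"rx": 0,"ry": 0,"rz": 1,"jaw": 1},
  {"x": 0,"y": 0,"z": 0,"rx": 0,"ry": 0,"rz": 1,"jaw": 1},
  {"x": 0,"y": 0,"z": 0,"rx": 0,"ry": 0,"rz": 1,"jaw": 1},
  {"x": 0,"y": 0,"z": 0,"rx": 0,"ry": 0,"rz": 1,"jaw": 1},
  {"x": 0,"y": 0,"z": 0,"rx": 0,"ry": 0,"rz": 1,"jaw": 1},
  {"x": 0,"y": 0,"z": 0,"rx": 0,"ry": 0,"rz": 1,"jaw": 1},
  {"x": 0,"y": 0,"z": 0,"rx": 0,"ry": 0,"rz": 1,"jaw": 1},
  {"x": 0,"y": 0,"z": 0,"rx": 0,"ry": 0,"rz": 1,"jaw": 1},
  {"x": 0,"y": 0,"z": 0,"rx": 0,"ry": 0,"rz": 1,"jaw": 1},
  {"x": 0,"y": 0,"z": 0,"rx": 0,"ry": 0,"rz": 1,"jaw": 1},
  {"x": 0,"y": 0,"z": 0,"rx": 0,"ry": 0,"rz": 0.7,"jaw": 1},
  {"x": 0,"y": 0,"z": 0,"rx": 0,"ry": 0,"rz": 0,"jaw": 1},
  {"x": 0,"y": 0,"z": 0,"rx": 0,"ry": 0,"rz": 0,"jaw": 1},
])

```text
time: 46.3
ee_pos: [0.4984, 0.2726, 0.2101]
eef_rot: [-3.142, 0.0, 1.678]
wrist_force: [0.1, -0.6, 0.6]
finger_gap: -0.002
```

Run:
```python
from h import *
togo(.698,.118,.2,1.676)
f=imaging.grab_frame('top');cv2.imwrite('pics/T26.png',f['image'][:,:,::-1])
o=ortho(f,.12,.50,.80,-.0,.15,2000); cv2.imwrite('pics/ow26.png',o)
f=imaging.grab_frame('side');cv2.imwrite('pics/s26.png',cv2.resize(f['image'][50:300,130:430,::-1],None,fx=2,fy=2))
```

```text
t 46.3 pos [0.4984 0.2726 0.2101] rpy [-3.142  0.     1.678] gap -0.002 F [ 0.1 -0.6  0.6]
 units40: now-frame [-4.376  4.548  0.255]  goal-frame [-4.367  4.557  0.253]  turn8deg [-0.    0.    0.01] j [ 0.08  0.49 -0.81  1.79  0.4   1.04 -0.78]
```

View pics/ow26.png

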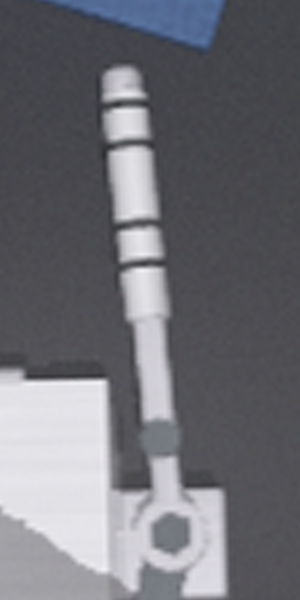

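View pics/s26.png

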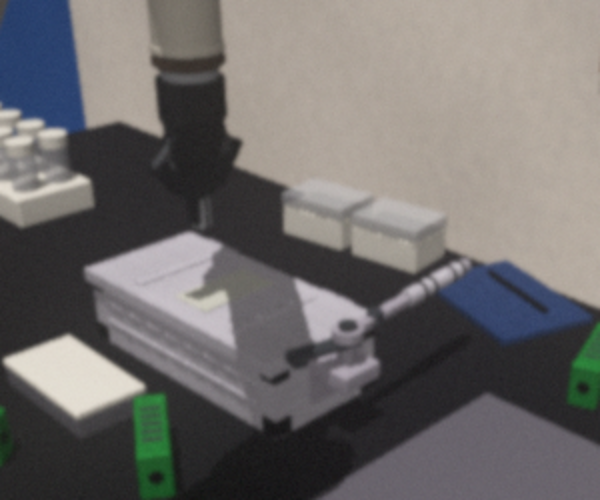

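apply_moves([
  {"x": -0.4,"y": 0.4,"z": 0,"rx": 0,"ry": 0,"rz": 0,"jaw": 1},
  {"x": -0.6,"y": 0.63,"z": 0,"rx": 0,"ry": 0,"rz": 0,"jaw": 1},
  {"x": -0.6,"y": 0.63,"z": 0,"rx": 0,"ry": 0,"rz": 0,"jaw": 1},
  {"x": -0.6,"y": 0.63,"z": 0,"rx": 0,"ry": 0,"rz": 0,"jaw": 1},
  {"x": -0.6,"y": 0.63,"z": 0,"rx": 0,"ry": 0,"rz": 0,"jaw": 1},
  {"x": -0.6,"y": 0.63,"z": 0,"rx": 0,"ry": 0,"rz": 0,"jaw": 1},
  {"x": -0.6,"y": 0.63,"z": 0,"rx": 0,"ry": 0,"rz": 0,"jaw": 1},
  {"x": -0.36,"y": 0.37,"z": 0,"rx": 0,"ry": 0,"rz": 0,"jaw": 1},
  {"x": 0,"y": 0,"z": 0,"rx": 0,"ry": 0,"rz": 0,"jaw": 1},
  {"x": 0,"y": 0,"z": 0,"rx": 0,"ry": 0,"rz": 0,"jaw": 1},
])

```text
time: 47.4
ee_pos: [0.6972, 0.118, 0.2094]
eef_rot: [-3.14, -0.001, 1.675]
wrist_force: [-0.1, 0.3, -0.1]
finger_gap: 0.005
```

Run:
```python
from h import *
togo(.698,.118,.11,1.676)
f=imaging.grab_frame('wrist');cv2.imwrite('pics/w27.png',f['image'][:,:,::-1])
```

```text
t 47.4 pos [0.6972 0.118  0.2094] rpy [-3.140e+00 -1.000e-03  1.675e+00] gap 0.005 F [-0.1  0.3 -0.1]
 units40: now-frame [-0.005  0.024  2.485]  goal-frame [-0.003  0.02   2.485]  turn8deg [-0.01 -0.01 -0.01] j [ 0.24  0.71 -0.72  1.42  0.48  1.19 -0.43]
```

View pics/w27.png

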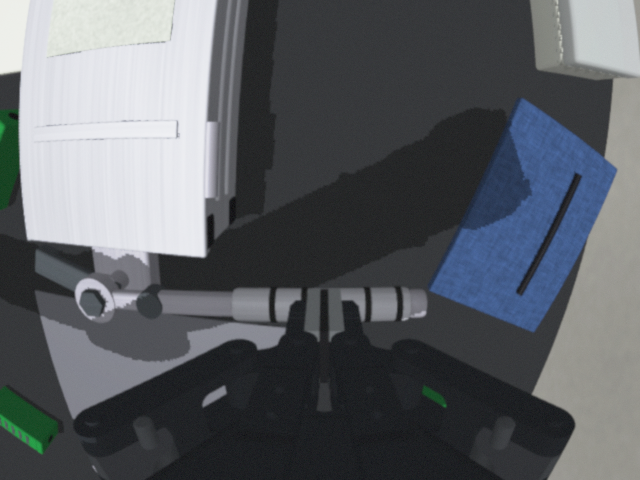

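```bash
cat >> h.py <<'E'
def fish(f,uv,z):
    F=240/np.tan(np.radians(f['vertical_fov']/2));M=f['camera_from_world'];R=M[:3,:3];C=-R.T@M[:3,3]
    out=[]
    for u,v in uv:
        a,b=u-f['cx'],v-f['cy'];r=np.hypot(a,b);th=r/F
        d=R.T@np.array([np.sin(th)*a/r,-np.sin(th)*b/r,-np.cos(th)])
        out.append(C+d*(z-C[2])/d[2])
    return np.round(out,4)
E
python3 - <<'E'
from h import *
f=imaging.grab_frame('wrist')
print(fish(f,[(95,302),(150,303),(237,303),(280,304),(352,303),(400,303),(427,303)],.12))
E
```

```text
[[0.5293 0.0611 0.12  ]
 [0.5782 0.0687 0.12  ]
 [0.6423 0.0785 0.12  ]
 [0.6708 0.0815 0.12  ]
 [0.7172 0.0873 0.12  ]
 [0.7487 0.0901 0.12  ]
 [0.7672 0.0915 0.12  ]]
```

apply_moves([
  {"x": 0,"y": 0.02,"z": 0.6,"rx": 0,"ry": 0,"rz": 0,"jaw": 1},
  {"x": 0,"y": 0,"z": 0.6,"rx": 0,"ry": 0,"rz": 0,"jaw": 1},
  {"x": 0,"y": 0,"z": 0.6,"rx": 0,"ry": 0,"rz": 0,"jaw": 1},
  {"x": 0,"y": 0,"z": 0.4,"rx": 0,"ry": 0,"rz": 0,"jaw": 1},
  {"x": 0,"y": 0,"z": 0.28,"rx": 0,"ry": 0,"rz": 0,"jaw": 1},
  {"x": 0,"y": 0,"z": 0,"rx": 0,"ry": 0,"rz": 0,"jaw": 1},
])

```text
time: 48.1
ee_pos: [0.6971, 0.1184, 0.1094]
eef_rot: [-3.139, 0.0, 1.676]
wrist_force: [0.8, 0.3, -0.9]
finger_gap: 0.003
```

apply_moves([
  {"x": -0.1,"y": 0,"z": 0,"rx": 0,"ry": 0,"rz": 0,"jaw": 1},
  {"x": -0.1,"y": 0,"z": 0,"rx": 0,"ry": 0,"rz": 0,"jaw": 1},
  {"x": -0.1,"y": 0,"z": 0,"rx": 0,"ry": 0,"rz": 0,"jaw": 1},
  {"x": 0,"y": 0,"z": 0,"rx": 0,"ry": 0,"rz": 0,"jaw": 1},
])

```text
time: 48.5
ee_pos: [0.7004, 0.105, 0.1118]
eef_rot: [3.14, 0.001, 1.674]
wrist_force: [-0.5, -0.1, 1.0]
finger_gap: -0.002
```

apply_moves([
  {"x": -0.3,"y": 0.02,"z": 0,"rx": 0,"ry": 0,"rz": 0.5,"jaw": 1},
  {"x": -0.3,"y": 0.02,"z": 0,"rx": 0,"ry": 0,"rz": 0.5,"jaw": 1},
  {"x": -0.3,"y": 0.02,"z": 0,"rx": 0,"ry": 0,"rz": 0.5,"jaw": 1},
  {"x": -0.3,"y": 0.02,"z": 0,"rx": 0,"ry": 0,"rz": 0.5,"jaw": 1},
  {"x": -0.3,"y": 0.02,"z": 0,"rx": 0,"ry": 0,"rz": 0.5,"jaw": 1},
  {"x": 0,"y": 0,"z": 0,"rx": 0,"ry": 0,"rz": 0,"jaw": 1},
])

```text
time: 49.1
ee_pos: [0.7021, 0.0442, 0.1115]
eef_rot: [3.14, 0.001, 1.323]
wrist_force: [0.5, -0.1, -0.0]
finger_gap: 0.001
```

```bash
cat >> h.py <<'E'
def wr(b=(.531,.063)):
    o=readout.get_obs();p=np.array(o['ee_pos'][:2])-b;yaw=o['eef_rot'][2]
    # handle angle if contact: tool offset .022 perpendicular behind handle
    r=np.hypot(*p);az=np.arctan2(p[1],p[0]);phi=az-np.arcsin(.022/r)
    print('t',round(o['time'],2),'r',round(r,4),'phi',round(phi,4),'want yaw',round(phi+np.pi/2,3),'yaw',round(yaw,3),'z',round(o['ee_pos'][2],4),'F',np.round(o['wrist_force'],1),'Ftan',round(float(np.dot(o['wrist_force'][:2],[-np.sin(phi),np.cos(phi)])),2))
E
python3 - <<'E'
from h import *
wr()
f=imaging.grab_frame('wrist');cv2.imwrite('pics/w28.png',f['image'][:,:,::-1])
E
```

```text
t 49.1 r 0.1722 phi -0.2375 want yaw 1.333 yaw 1.323 z 0.1115 F [ 0.5 -0.1 -0. ] Ftan 0.06
```

View pics/w28.png

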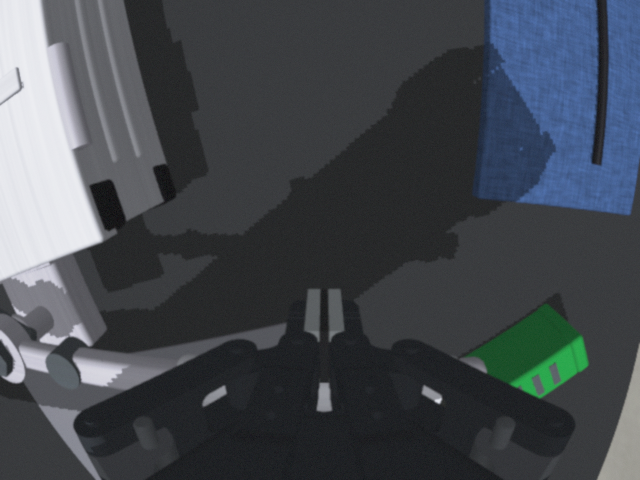

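apply_moves([
  {"x": -0.3,"y": 0.02,"z": 0,"rx": 0,"ry": 0,"rz": 0.5,"jaw": 1},
  {"x": -0.3,"y": 0.02,"z": 0,"rx": 0,"ry": 0,"rz": 0.5,"jaw": 1},
  {"x": -0.3,"y": 0.02,"z": 0,"rx": 0,"ry": 0,"rz": 0.5,"jaw": 1},
  {"x": -0.3,"y": 0.02,"z": 0,"rx": 0,"ry": 0,"rz": 0.5,"jaw": 1},
  {"x": -0.3,"y": 0.02,"z": 0,"rx": 0,"ry": 0,"rz": 0.5,"jaw": 1},
  {"x": -0.3,"y": 0.02,"z": 0,"rx": 0,"ry": 0,"rz": 0.5,"jaw": 1},
  {"x": -0.3,"y": 0.02,"z": 0,"rx": 0,"ry": 0,"rz": 0.5,"jaw": 1},
  {"x": -0.3,"y": 0.02,"z": 0,"rx": 0,"ry": 0,"rz": 0.5,"jaw": 1},
  {"x": -0.3,"y": 0.02,"z": 0,"rx": 0,"ry": 0,"rz": 0.5,"jaw": 1},
  {"x": 0,"y": 0,"z": 0,"rx": 0,"ry": 0,"rz": 0,"jaw": 1},
])

```text
time: 50.15
ee_pos: [0.654, -0.05, 0.1112]
eef_rot: [3.141, 0.001, 0.698]
wrist_force: [-0.7, 0.6, 0.6]
finger_gap: -0.001
```

Run:
```python
from h import *
wr()
f=imaging.grab_frame('top');o=ortho(f,.12,.45,.75,-.2,.15,2000);cv2.imwrite('pics/o29.png',o)
wr()
```

```text
t 50.15 r 0.167 phi -0.8752 want yaw 0.696 yaw 0.698 z 0.1112 F [-0.7  0.6  0.6] Ftan -0.15
t 50.2 r 0.1665 phi -0.8707 want yaw 0.7 yaw 0.7 z 0.1112 F [-0.4 -0.6 -0.7] Ftan -0.69
```

View pics/o29.png

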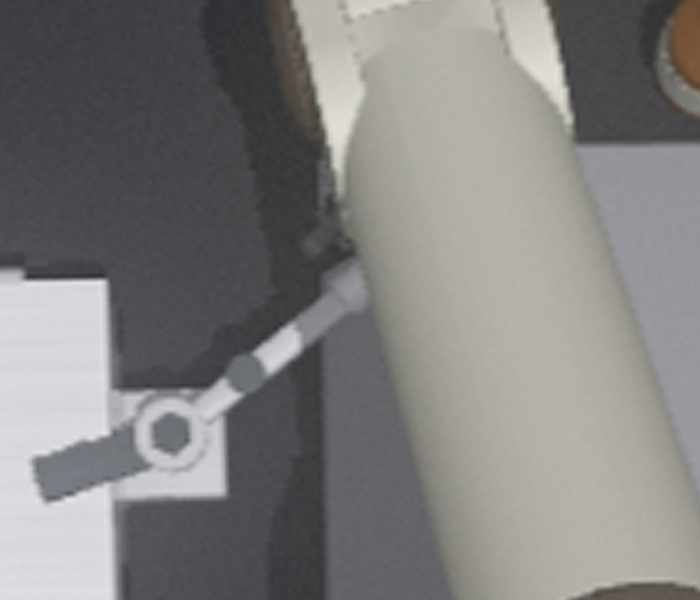

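apply_moves([
  {"x": -0.15,"y": 0.01,"z": 0,"rx": 0,"ry": 0,"rz": 0.25,"jaw": 1},
  {"x": -0.15,"y": 0.01,"z": 0,"rx": 0,"ry": 0,"rz": 0.25,"jaw": 1},
  {"x": -0.15,"y": 0.01,"z": 0,"rx": 0,"ry": 0,"rz": 0.25,"jaw": 1},
  {"x": -0.15,"y": 0.01,"z": 0,"rx": 0,"ry": 0,"rz": 0.25,"jaw": 1},
  {"x": 0,"y": 0,"z": 0,"rx": 0,"ry": 0,"rz": 0,"jaw": 1},
])

```text
time: 50.7
ee_pos: [0.6352, -0.0656, 0.1109]
eef_rot: [3.142, 0.002, 0.556]
wrist_force: [0.3, -0.5, 0.0]
finger_gap: 0.001
```

```bash
python3 -c "
from h import *
wr()"
```

```text
t 50.7 r 0.1655 phi -1.0229 want yaw 0.548 yaw 0.556 z 0.1109 F [ 0.3 -0.5  0. ] Ftan -0.05
```

apply_moves([
  {"x": -0.15,"y": 0.01,"z": 0,"rx": 0,"ry": 0,"rz": 0.25,"jaw": 1},
  {"x": 0,"y": 0,"z": 0,"rx": 0,"ry": 0,"rz": 0,"jaw": 1},
])

```text
time: 50.9
ee_pos: [0.6306, -0.0691, 0.1108]
eef_rot: [3.141, 0.001, 0.521]
wrist_force: [0.2, 0.9, 0.3]
finger_gap: 0.0
```

```bash
python3 -c "
from h import *
wr()"
```

```text
t 50.9 r 0.1654 phi -1.0583 want yaw 0.512 yaw 0.521 z 0.1108 F [0.2 0.9 0.3] Ftan 0.65
```

apply_moves([
  {"x": -0.15,"y": 0.01,"z": 0,"rx": 0,"ry": 0,"rz": 0.25,"jaw": 1},
  {"x": 0,"y": 0,"z": 0,"rx": 0,"ry": 0,"rz": 0,"jaw": 1},
])

```text
time: 51.1
ee_pos: [0.6256, -0.0724, 0.1108]
eef_rot: [3.141, 0.001, 0.486]
wrist_force: [-0.0, 0.4, -0.1]
finger_gap: -0.0
```

apply_moves([
  {"x": -0.15,"y": 0.01,"z": 0,"rx": 0,"ry": 0,"rz": 0.25,"jaw": 1},
  {"x": 0,"y": 0,"z": 0,"rx": 0,"ry": 0,"rz": 0,"jaw": 1},
])

```text
time: 51.3
ee_pos: [0.6205, -0.0755, 0.1109]
eef_rot: [3.141, 0.001, 0.451]
wrist_force: [1.2, 0.4, 0.1]
finger_gap: 0.001
```

```bash
python3 -c "
from h import *
wr()"
```

```text
t 51.3 r 0.1649 phi -1.1311 want yaw 0.44 yaw 0.451 z 0.1109 F [1.2 0.4 0.1] Ftan 1.3
```

apply_moves([
  {"x": -0.1,"y": 0.01,"z": 0,"rx": 0,"ry": 0,"rz": 0.16,"jaw": 1},
  {"x": 0,"y": 0,"z": 0,"rx": 0,"ry": 0,"rz": 0,"jaw": 1},
])

```text
time: 51.5
ee_pos: [0.6173, -0.0774, 0.111]
eef_rot: [3.141, 0.001, 0.43]
wrist_force: [1.3, 0.9, -0.6]
finger_gap: -0.004
```

apply_moves([
  {"x": -0.1,"y": 0.01,"z": 0,"rx": 0,"ry": 0,"rz": 0.16,"jaw": 1},
  {"x": 0,"y": 0,"z": 0,"rx": 0,"ry": 0,"rz": 0,"jaw": 1},
])

```text
time: 51.7
ee_pos: [0.6154, -0.0785, 0.1113]
eef_rot: [3.141, -0.003, 0.408]
wrist_force: [5.4, 2.8, -4.1]
finger_gap: 0.002
```

```bash
python3 -c "
from h import *
wr()"
```

```text
t 51.7 r 0.1648 phi -1.1667 want yaw 0.404 yaw 0.408 z 0.1113 F [ 5.4  2.8 -4.1] Ftan 6.09
```

apply_moves([
  {"x": -0.1,"y": 0.01,"z": 0,"rx": 0,"ry": 0,"rz": 0.25,"jaw": 1},
  {"x": -0.1,"y": 0.01,"z": 0,"rx": 0,"ry": 0,"rz": 0.25,"jaw": 1},
  {"x": 0,"y": 0,"z": 0,"rx": 0,"ry": 0,"rz": 0,"jaw": 1},
])

```text
time: 52.0
ee_pos: [0.6102, -0.0817, 0.1117]
eef_rot: [3.141, -0.007, 0.338]
wrist_force: [10.2, 2.9, -7.2]
finger_gap: 0.004
```

```bash
cat >> h.py <<'E'
def bend(h=-1.1667,b=(.531,.063)):
    o=readout.get_obs();pv=np.array(b)+.048*np.array([np.cos(h),np.sin(h)])
    p=np.array(o['ee_pos'][:2])-pv;r=np.hypot(*p);phi=np.arctan2(p[1],p[0])-np.arcsin(.022/r)
    print('bend',round(h-phi,4),'r_pivot',round(r,4),'yaw',round(o['eef_rot'][2],3),'want',round(phi+np.pi/2,3),'F',np.round(o['wrist_force'],1),'z',round(o['ee_pos'][2],4))
E
python3 -c "
from h import *
wr();bend()"
```

```text
t 52.0 r 0.165 phi -1.2039 want yaw 0.367 yaw 0.338 z 0.1117 F [10.2  2.9 -7.2] Ftan 10.62
bend 0.0527 r_pivot 0.1173 yaw 0.338 want 0.351 F [10.2  2.9 -7.2] z 0.1117
```

apply_moves([
  {"x": -0.1,"y": 0.01,"z": 0,"rx": 0,"ry": 0,"rz": 0.2,"jaw": 1},
  {"x": -0.1,"y": 0.01,"z": 0,"rx": 0,"ry": 0,"rz": 0.2,"jaw": 1},
  {"x": -0.1,"y": 0.01,"z": 0,"rx": 0,"ry": 0,"rz": 0.2,"jaw": 1},
  {"x": 0,"y": 0,"z": 0,"rx": 0,"ry": 0,"rz": 0,"jaw": 1},
])

```text
time: 52.4
ee_pos: [0.5996, -0.0869, 0.1118]
eef_rot: [3.14, -0.007, 0.254]
wrist_force: [11.0, 1.8, -6.9]
finger_gap: 0.003
```

```bash
python3 -c "
from h import *
wr();bend()
f=imaging.grab_frame('top');cv2.imwrite('pics/o30.png',ortho(f,.12,.45,.75,-.2,.15,2000))
f=imaging.grab_frame('wrist');cv2.imwrite('pics/w30.png',f['image'][:,:,::-1])
"
```

```text
t 52.4 r 0.1648 phi -1.2756 want yaw 0.295 yaw 0.254 z 0.1118 F [11.   1.8 -6.9] Ftan 11.04
bend 0.1542 r_pivot 0.1169 yaw 0.254 want 0.25 F [11.   1.8 -6.9] z 0.1118
```

View pics/o30.png

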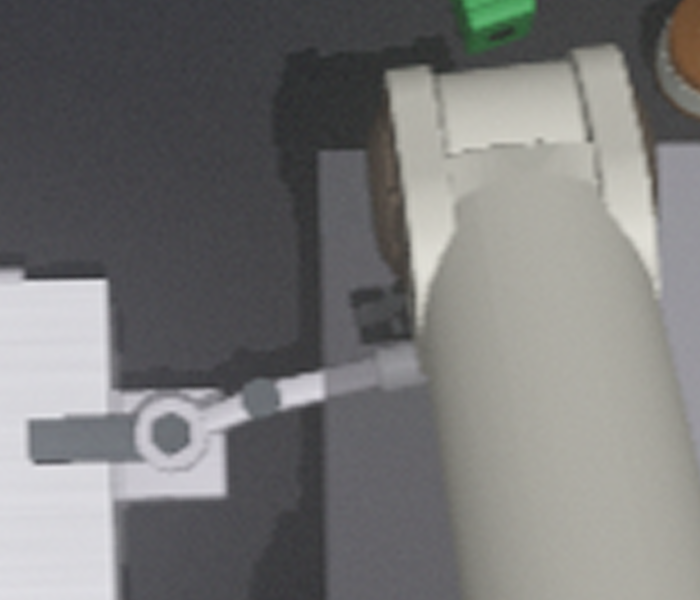

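View pics/w30.png

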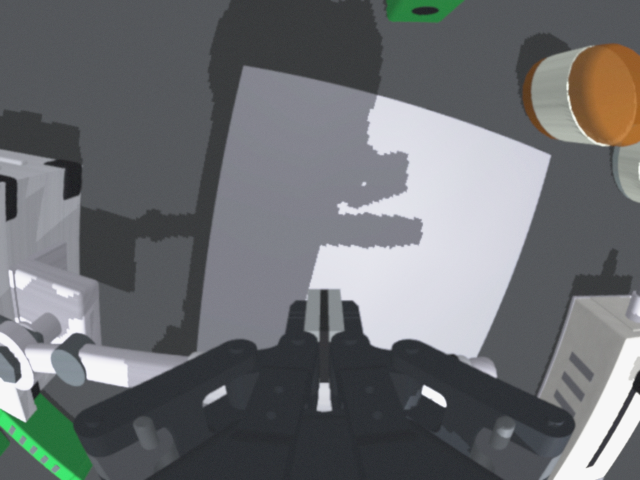

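apply_moves([
  {"x": -0.1,"y": 0.01,"z": 0,"rx": 0,"ry": 0,"rz": 0.24,"jaw": 1},
  {"x": -0.1,"y": 0.01,"z": 0,"rx": 0,"ry": 0,"rz": 0.24,"jaw": 1},
  {"x": -0.1,"y": 0.01,"z": 0,"rx": 0,"ry": 0,"rz": 0.24,"jaw": 1},
  {"x": -0.1,"y": 0.01,"z": 0,"rx": 0,"ry": 0,"rz": 0.24,"jaw": 1},
  {"x": 0,"y": 0,"z": 0,"rx": 0,"ry": 0,"rz": 0,"jaw": 1},
])

```text
time: 53.0
ee_pos: [0.5847, -0.0923, 0.1119]
eef_rot: [3.141, -0.008, 0.12]
wrist_force: [12.9, 1.5, -8.6]
finger_gap: -0.004
```

```bash
python3 -c "
from h import *
wr();bend()
f=imaging.grab_frame('top');cv2.imwrite('pics/o31.png',ortho(f,.12,.45,.75,-.2,.15,2000))
f=imaging.grab_frame('side');cv2.imwrite('pics/s31.png',cv2.resize(f['image'][150:350,200:440,::-1],None,fx=3,fy=3))
"
```

```text
t 53.0 r 0.1643 phi -1.3722 want yaw 0.199 yaw 0.12 z 0.1119 F [12.9  1.5 -8.6] Ftan 12.94
bend 0.2905 r_pivot 0.1165 yaw 0.12 want 0.114 F [12.9  1.5 -8.6] z 0.1119
```

View pics/o31.png

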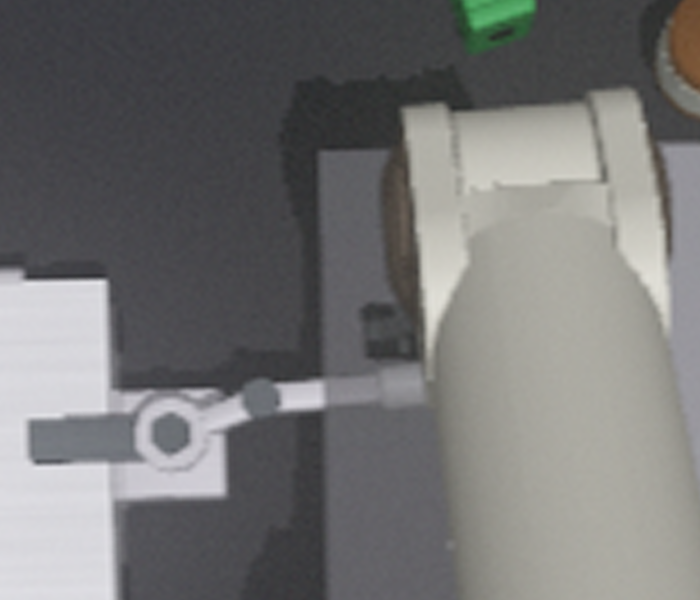

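View pics/s31.png

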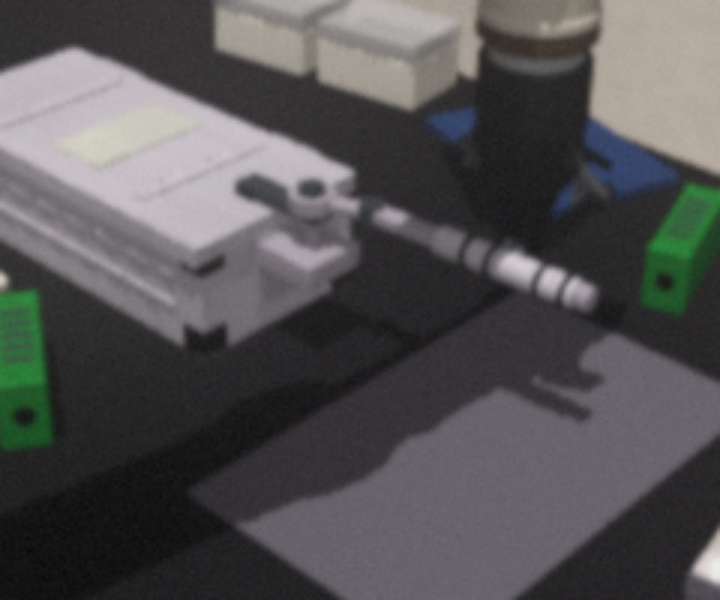

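apply_moves([
  {"x": 0.2,"y": 0,"z": 0,"rx": 0,"ry": 0,"rz": 0,"jaw": 1},
  {"x": 0.2,"y": 0,"z": 0,"rx": 0,"ry": 0,"rz": 0,"jaw": 1},
  {"x": 0.25,"y": 0,"z": 0,"rx": 0,"ry": 0,"rz": -0.3,"jaw": 1},
  {"x": 0.4,"y": 0,"z": 0,"rx": 0,"ry": 0,"rz": -0.3,"jaw": 1},
  {"x": 0.7,"y": 0,"z": 0,"rx": 0,"ry": 0,"rz": 0,"jaw": 1},
  {"x": 0.7,"y": 0,"z": 0,"rx": 0,"ry": 0,"rz": 0,"jaw": 1},
  {"x": 0,"y": 0,"z": -0.6,"rx": 0,"ry": 0,"rz": 0,"jaw": 1},
  {"x": 0,"y": 0,"z": -1,"rx": 0,"ry": 0,"rz": 0,"jaw": 1},
  {"x": 0,"y": 0,"z": -1,"rx": 0,"ry": 0,"rz": 0,"jaw": 1},
  {"x": 0,"y": 0,"z": -1,"rx": 0,"ry": 0,"rz": 0,"jaw": 1},
  {"x": 0,"y": 0,"z": 0,"rx": 0,"ry": 0,"rz": 0,"jaw": 1},
  {"x": 0,"y": 0,"z": 0,"rx": 0,"ry": 0,"rz": 0,"jaw": 1},
])

```text
time: 54.3
ee_pos: [0.6774, -0.0756, 0.2563]
eef_rot: [3.14, -0.001, 0.204]
wrist_force: [-0.2, 0.2, -0.9]
finger_gap: -0.001
```

```bash
python3 -c "
from h import *
wr()
f=imaging.grab_frame('top');cv2.imwrite('pics/T32.png',f['image'][:,:,::-1])
f=imaging.grab_frame('side');cv2.imwrite('pics/s32.png',f['image'][:,:,::-1])
"
```

```text
t 54.3 r 0.2016 phi -0.8674 want yaw 0.703 yaw 0.204 z 0.2563 F [-0.2  0.2 -0.9] Ftan -0.08
```

View pics/T32.png

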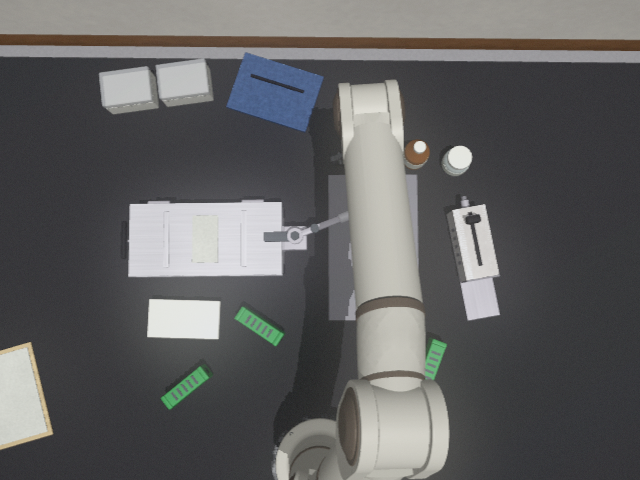

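View pics/s32.png

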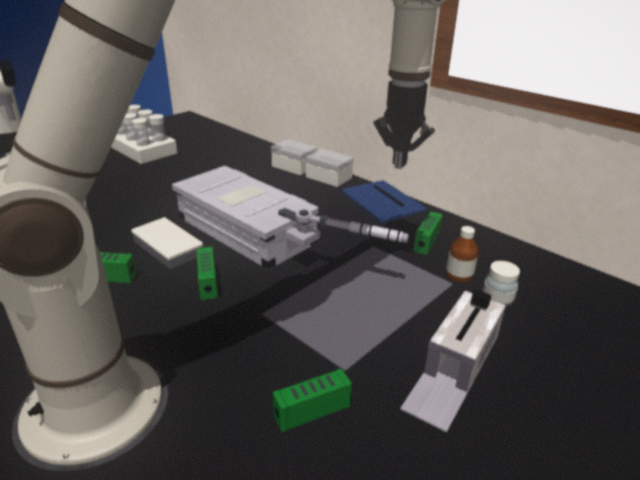

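```bash
python3 -c "
from plant import workorder
print(workorder.sign_off())"
```

```text
the job is handed in; nothing more can be done
None
```

The job is done and handed in at about 54 s of the 210 s allowed. No verdict was reported.

- **Cartridges:** I pushed the ejector to its end stop, where the force rose to 17 N. The ejected cartridge and the three on the mat are side by side in the box. The last wrist picture before closing shows all four, and the mat is empty. I left the green look-alikes alone.
- **Lid:** I pushed it down until it stopped hard. At 32 N the fingertips were at about 101 mm, which is the top of the closed lid. The final pictures show it closed.
- **Bolt and wrench:** I turned the wrench clockwise until the bolt stopped. In the final picture the clamping dog lies over the lid. The wrench broke at about 10–11 N. I stopped at a bend of about 0.29 rad, from both the arm position and the top picture, between the 0.2 trip and 0.5 forced limits. It has sprung straight again.
- **Last checks:** The robot touches nothing. The bottle, jar and slide box appear where they started. No check failed. My measurements of the wrench position differed by up to about 4 mm, which did not affect the result.

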